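# Right the toppled pad carrier and set it home at the grinder

## Task

The pad carrier has fallen over onto the black pad on its front. Tip it back up so that it stands on its base on the bench, then bring it over to the grinder and press it home against the two anchor bolts, firmly enough to feel them but without ramming: front edge of the base against both bolts, centred on them, pad facing the grinding wheel. Then let go. Leave the other things on the bench where they are.

Things in the scene. Friction and masses are not known exactly. Their poses are not given: they have to be found in the camera images.
- carrier: Loose pad carrier, bare aluminium plate on a base, 0.6-0.86 kg. Origin: centre of the base's underside. Standing: z up, y to the front (pad side), x along its width. In its frame (mm): base x +-46, y +-33, z 0..14; plate x +-46, y -3..7, z 14..140; two ribs behind the plate to y -21, z 36. At the start it lies face down: y points down, z is level, roughly towards the grinder.
- pad (a point): Middle of the outer face of the black pad on the plate's front (carrier frame x 0, y 33, z 75 mm); the pad spans x +-35, y 7..33, z 50..100 mm. At the start the carrier rests on this face and on the front of its base.
- top_edge (a point): Middle of the plate's top edge, at its front face (carrier frame 0, 7, 140 mm). At the start this face looks down, level, 26 mm above the bench, and the last 40 mm of the plate overhang the pad freely.
- front (a point): Middle of the front lower edge of the carrier's base (carrier frame 0, 33, 0 mm). The carrier tips up over this edge; turned up about 65 degrees it falls on by itself onto its base (mass centre near y 6, z 54 mm). Friction with the bench 0.45-0.75, unknown: pushed at the raised base edge it rather slides than tips; prised up at the top edge it may slide back a little.
- grinder: Hand-cranked pad grinder, fixed; z up, its -y side faces the carrier. In its frame (mm): two upright iron anchor bolts on the bench, 22 across, 32 high, axes at x -30 and 30, y 11; bed plate 16 high, x +-110, y 85..345; wheel and bearings 173 high, y 90..240; gear case 178 high behind; crank handle at x 85..203, y 280..385, up to 202 high.
- stop (a point): The grinder's origin: point on the bench midway between the two bolts, in the line of their faces towards the carrier. The carrier's front point belongs here.
- setting_block: Bystander: brass setting block, 50 x 30 x 40 mm high. Origin: centre of its underside.
- roller: Bystander: white nylon roller with two flanges, standing on end, 52 mm across, 60 mm high. Origin: centre of its underside.
- pad_blank: Bystander: loose rough black pad blank, 72 x 52 x 26 mm high, lying flat. Origin: centre of its underside.
- spanner: Bystander: steel spanner, 190 mm long, lying flat. Origin: centre of its underside (as it lies).
- spare_bolt: Bystander: loose iron bolt standing on its head, 28 mm across, 59 mm high. Origin: centre of its underside.
- oil_can: Bystander: plain steel can, 60 mm across, 130 mm high. Origin: centre of its underside.
There are look-alikes about, which are no part of the job. What is shaped like the carrier but green is not meant.

How it is judged:
By the outcome, as a careful person would: the job done as asked, in the order asked, and still so for the second after the job is handed in, with the robot touching nothing.
It also fails if it takes over 69 s, if anything falls off the work surface, if the arm or the gripper's body presses on something with over 40 N, if the wrist force passes 120 N, or if a joint passes its speed limit or range.

## Robot

A 6-joint arm with a two-finger parallel gripper is mounted at the origin on the work surface. World frame = base frame: x ahead of the robot, y to its left, z up, the work surface at z = 0. Lengths are in m, angles in degrees, forces in N, time in s.
With the tool pointing down it reaches from about 0.4 to 0.825 m from the base axis. Payload 7 kg.
Tool frame: the origin (TCP) lies on the mounting face of the last link; the fingertips stand 178 mm ahead of it and the grasp point (between the pads) lies 159 mm ahead of it (ctrl.tip_extent is the distance from the TCP to the fingertips, in m); z points along the fingers, y is the direction in which the jaws open and shut (so a half turn about z gives the same grasp; the last joint's range is limited). The gripper opens to 88 mm and grips with 3 to 60 N. Pads are 19 mm wide; open, the fingers measure 130 mm over their backs; the gripper's body (78 mm by 193 mm) begins 47 mm behind the grasp point.
Start: joints at [-51.962, 20.546, 0.682, 0, -70.136, -16.507], TCP at [0.248, -0.628, 0.405] pointing down, gripper open.
Joint ranges: [-176.03, 176.03], [-82.01, 121.73], [-58.28, 71.71], [-173.87, 95.51], [-174.79, -0.11], [-173.66, 173.66]. Speed limits (degrees/s): [136.94, 136.94, 172.46, 180, 180, 180].

## Interface

Orientations are given as [roll, pitch, yaw] about the fixed x, y, z axes, in that order (R = Rz(yaw) Ry(pitch) Rx(roll)).
In Python, from plant import ctrl gives the robot as it stands. The module is installed in compiled form; this text tells all that it offers.
- The arm moves only by the tool carry_out, never from a script. Its argument "moves" is text: rows parted by semicolons, each of 7 numbers parted by spaces: the finger opening in m, from 0 to 0.0876, then the shift along the tool's x, y, z in m, then the turn, a rotation vector about the tool's x, y, z in rad. A call has 1 to 20 rows; each row is the pose to reach, as a shift and turn from the pose commanded when the call began, along the tool's axes at that moment; what a row does not reach only later rows make up. A row lasts 1/10 s, in which the tool goes at most 50 mm and 8.59 degrees, less where a joint would pass 70% of its speed; a pose out of reach is approached as far as the arm can. A call with a gripper value outside its range is refused whole. The fingers move at their own pace and stop on an object; the grip force is fixed at half the most. Time passes only in rows, so rows that repeat a pose let the fingers close. It gives the time, the measured TCP pose, the force and the opening at its end, in the units of the state.
- ctrl.get_obs(): the state, without advancing time (a new reading comes with each control period).
- ctrl.snapshot(name): name is "scene" or "top" or "wrist"; returns a dict with "image" (384x512x3 uint8, red, green, blue), "K" (3x3 intrinsics, pixels), "R" (3x3) and "t" (3): a world point X has camera coordinates R X + t. Camera axes: x right, y down, z forward; pixel columns grow to the right and rows downward; lengths in m; the calibration is good to about 2 mm. A picture is of the moment at which its call begins. There is no depth.
- ctrl.close_job(): hands the job in, once; it reports no verdict.
Trained networks look in a picture, given as the dict that the camera call returned (one of the last four; its "shot" number tells which), for a name from the list of things; names that differ only in an ending like _2 or _b are one class to them, and where a whole thing is asked for, a point or a joint stands for the part that bears it (a point fixed in the world has none). Each returns a list of dicts, best first, with "confidence" (0 to 1); they miss things now and then, are a little off and sometimes report something else, mostly with a low value. They report only what shows in the picture. A call takes as long as a camera call. They do not tell look-alikes from the thing itself.
- ctrl.recognise(picture, label): "extent" ([left, top, right, bottom] in pixels, round what is visible of it).
- ctrl.trace(picture, label): "region" (384x512 bool, what is visible of it) and "extent" ([left, top, right, bottom] in pixels, round what is visible of it).
- ctrl.mark_of(picture, label): "at" ([row, column] in pixels: a listed point, or the origin of a listed thing).
The state is a dict: "clock": time; "joint_pos": joint angles; "qvel": joint speeds; "tau": joint torques, N m; "tool_pos": TCP position; "orientation": TCP orientation; "force": force on the tool from outside, world axes, zero at the start; "moment": the same for the moment, N m; "opening": finger opening in m.
Only numpy, scipy, OpenCV 4.12 (cv2) and the standard library are available. Lean on these libraries where they do the work, as an engineer would, in place of code of your own. Each camera call takes 0.05 s, during which the arm holds its last target.

## Working session

There is one attempt and no reset: what is moved stays moved. The work goes in short steps, Python scripts to look and compute and a tool call to move; the robot and the scene stay as the last step left them, time stands still between calls to the robot, and variables do not carry over. Pictures are saved under pics/ and viewed, and the job is handed in when it is done.

Besides the shell and the picture viewer there is one more tool, called after "Emit:" as name(argument=value, ...), one argument or row to a line, values as JSON. carry_out: Moves the arm, as the interface text tells. Its arguments: {"type":"object","properties":{"moves":{"type":"string"}},"required":["moves"]}

```bash
mkdir -p pics
cat > h.py <<'E'
import numpy as np, cv2
from plant import ctrl
def save(p,n):
    cv2.imwrite('pics/'+n+'.png', p['image'][:,:,::-1])
def ray(p,rc):
    K,R,t=map(np.array,(p['K'],p['R'],p['t']))
    d=R.T@np.linalg.inv(K)@np.array([rc[1],rc[0],1.]); c=-R.T@t
    return c,d
def at_z(p,rc,z):
    c,d=ray(p,rc); return c+d*(z-c[2])/d[2]
def proj(p,X):
    K,R,t=map(np.array,(p['K'],p['R'],p['t']))
    u=K@(R@np.array(X)+t); return u[:2]/u[2]
E
python3 - <<'E'
from h import *
o=ctrl.get_obs(); print({k:np.round(v,3) for k,v in o.items()})
for n in ['scene','top']:
    p=ctrl.snapshot(n); save(p,n+'0')
    R,t=np.array(p['R']),np.array(p['t']);print(n,'cam at',-R.T@t,'fwd',R[2])
    for l,z in [('carrier',.033),('pad',0),('top_edge',.026),('front',0),('grinder',0),('stop',0),('setting_block',0),('roller',0),('pad_blank',0),('spanner',0),('spare_bolt',0),('oil_can',0)]:
        for d in ctrl.mark_of(p,l)[:2]:
            print(l,np.round(d['at']),round(d['confidence'],2),np.round(at_z(p,d['at'],z),3))
E
```

```text
{'clock': np.float64(0.0), 'joint_pos': array([-5.1963e+01,  2.0591e+01,  6.3300e-01, -2.0000e-02, -7.0136e+01,
       -1.6507e+01]), 'qvel': array([ 0.022, -0.072,  0.003,  0.023,  0.   ,  0.021]), 'tau': array([-0.0000e+00, -5.8273e+01,  2.9306e+01,  6.9970e+00,  7.0000e-03,
       -0.0000e+00]), 'tool_pos': array([ 0.248, -0.628,  0.404]), 'orientation': array([ 1.79905e+02, -8.00000e-03, -1.58477e+02]), 'force': array([0.369, 0.385, 0.971]), 'moment': array([-0.007, -0.013,  0.041]), 'opening': np.float64(0.088)}
scene cam at [ 1.12959486 -0.03396575  0.44547862] fwd [-0.84724838 -0.11140327 -0.51938376]
carrier [162. 230.] 0.76 [ 0.341 -0.209  0.033]
carrier [160. 289.] 0.71 [ 0.305 -0.058  0.033]
pad [221. 264.] 0.89 [ 0.535 -0.096  0.   ]
pad [161. 226.] 0.85 [ 0.276 -0.236  0.   ]
top_edge [143. 222.] 0.89 [ 0.212 -0.262  0.026]
top_edge [215. 296.] 0.84 [ 0.539 -0.03   0.026]
front [208. 229.] 0.85 [ 0.499 -0.18   0.   ]
front [171. 286.] 0.8 [ 0.307 -0.063  0.   ]
grinder [252. 411.] 0.86 [0.59  0.193 0.   ]
stop [253. 413.] 0.96 [0.59  0.197 0.   ]
stop [215. 292.] 0.63 [ 
[... 641 characters left out ...]
dge [186. 237.] 0.95 [ 0.535 -0.045  0.026]
top_edge [326. 313.] 0.74 [ 0.221 -0.258  0.026]
front [267. 296.] 0.88 [ 0.354 -0.209  0.   ]
front [280. 234.] 0.75 [ 0.305 -0.063  0.   ]
grinder [156. 150.] 0.82 [0.596 0.191 0.   ]
stop [159. 146.] 0.88 [0.589 0.202 0.   ]
stop [199. 286.] 0.37 [ 0.519 -0.172  0.   ]
setting_block [123. 254.] 0.57 [ 0.715 -0.066  0.   ]
roller [122. 300.] 0.86 [ 0.73 -0.19  0.  ]
roller [198. 287.] 0.67 [ 0.521 -0.174  0.   ]
pad_blank [106. 206.] 0.58 [0.748 0.065 0.   ]
spanner [187. 393.] 0.65 [ 0.578 -0.44   0.   ]
spanner [198. 286.] 0.26 [ 0.521 -0.169  0.   ]
spare_bolt [222. 154.] 0.46 [0.426 0.153 0.   ]
oil_can [251. 355.] 0.74 [ 0.407 -0.351  0.   ]
```

View pics/scene0.png

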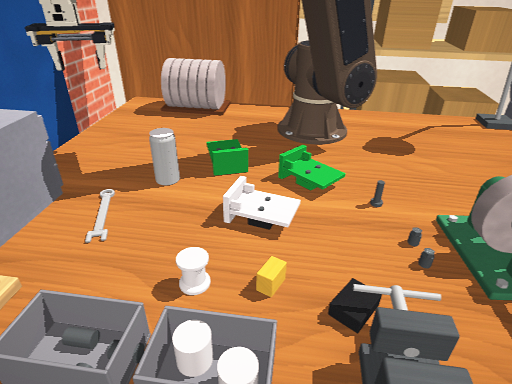

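View pics/top0.png

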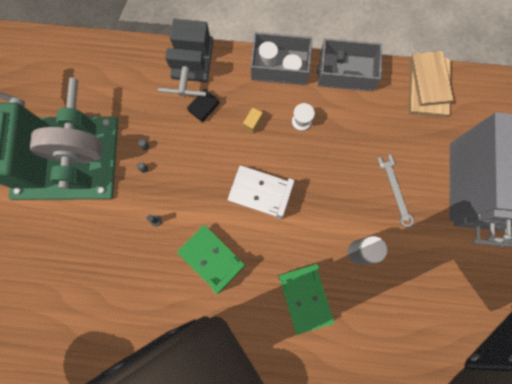

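The pictures show the white carrier near (260,190) in top, with its base to the right and its top edge towards the bolts at (143,143) and (142,168). The two green ones are look-alikes. Next I'll refine the poses by silhouette fit.

```bash
cat >> h.py <<'E'
from scipy.optimize import minimize
def box(x0,x1,y0,y1,z0,z1): return np.array([[x,y,z] for x in(x0,x1) for y in(y0,y1) for z in(z0,z1)],float)/1000
PARTS=[box(-46,46,-33,33,0,14),box(-46,46,-3,7,14,140),box(-35,35,7,33,50,100)]
def silh(p,R,t,s=4):
    m=np.zeros((384*s,512*s),np.uint8)
    for b in PARTS:
        q=np.array([proj(p,R@v+t) for v in b]); 
        cv2.fillConvexPoly(m,cv2.convexHull(np.round((q+.5)*s).astype(np.int32)),1)
    return cv2.resize(m.astype(np.float32),(512,384),interpolation=cv2.INTER_AREA)
def lying(x,y,yaw): # x,y = front point; yaw = heading of carrier z; carrier y down
    z=np.array([np.cos(yaw),np.sin(yaw),0]); yy=np.array([0,0,-1.]); xx=np.cross(yy,z)
    R=np.c_[xx,yy,z]; return R,np.array([x,y,0])-R@np.array([0,.033,0])
def standing(x,y,yaw): # yaw heading of carrier y
    yy=np.array([np.cos(yaw),np.sin(yaw),0]); z=np.array([0,0,1.]); xx=np.cross(yy,z)
    R=np.c_[xx,yy,z]; return R,np.array([x,y,0])-R@np.array([0,.033,0])
def white(p,poly=None):
    """mask of carrier from trace, nearest to guess px"""
def fit(views,model,x0,sc=(.01,.01,.1)):
    def f(v):
        e=0
        for p,m in views:
            a=silh(p,*model(*v)); e+=np.abs(a-m).sum()/m.sum()
        return e
    r=None
    for k in (1,.3):
        r=minimize(f,x0,method='Nelder-Mead',options=dict(initial_simplex=np.array([x0]+[np.array(x0)+np.eye(3)[i]*sc[i]*k for i in range(3)]),xatol=1e-4,fatol=1e-4)); x0=r.x
    return r.x,r.fun
E
python3 - <<'E'
from h import *
vs=[];big=[]
for n in ['top','scene']:
    p=ctrl.snapshot(n)
    c=proj(p,[.52,-.11,.03])
    best=None
    for d in ctrl.trace(p,'carrier'):
        ys,xs=np.nonzero(d['region']); dist=np.hypot(xs.mean()-c[0],ys.mean()-c[1])
        col=p['image'][d['region']].mean(0); print(n,d['confidence'],dist,col,d['extent'])
        if best is None or dist<best[0]: best=(dist,d)
    m=best[1]['region'].astype(np.float32); vs.append((p,m))
    im=p['image'].copy(); im[m>0]=im[m>0]//2+np.array([100,0,0],np.uint8)
    x,y=int(c[0]),int(c[1]); big.append(cv2.resize(im[y-45:y+45,x-60:x+60],None,fx=4,fy=4))
    b=proj(p,[.59,.2,0]);x,y=map(int,b);big.append(cv2.resize(p['image'][y-30:y+30,x-40:x+40],None,fx=6,fy=6))
    print('boltcrop',x-40,y-30)
    cv2.imwrite(f'pics/c_{n}.png',big[-2][:,:,::-1]);cv2.imwrite(f'pics/b_{n}.png',big[-1][:,:,::-1])
for s in (vs,vs[:1],vs[1:]):
    r=fit(s,lying,[.505,-.178,1.35]); print(r, np.degrees(r[0][2]))
E
```

```text
top 0.72 4.050301330133851 [225.10867537 218.39085821 214.0130597 ] [226.6, 165.6, 293.3, 219.6]
top 0.59 113.05053594834862 [ 55.69665704 109.82913743  63.78621544] [278.2, 264.9, 332.7, 333.7]
top 0.56 82.91989953479118 [ 76.23706531 152.82569975  85.98727735] [177.1, 225.1, 246.9, 293.8]
boltcrop 106 128
scene 0.91 59.59730166372642 [ 34.09565728 169.99765258  64.18838028] [278.2, 145.8, 343.9, 190.5]
scene 0.78 1.2036035054889775 [225.42794059 220.96226415 219.73906062] [222.8, 175.7, 300.8, 228.0]
scene 0.58 57.10128747209414 [ 27.44337138 135.67954346  51.17647059] [206.8, 137.8, 251.9, 174.1]
boltcrop 374 222
(array([ 0.5112138 , -0.17027377,  1.34695478]), np.float64(0.13989907503128052)) 77.17482412698813
(array([ 0.51259747, -0.17054061,  1.34492239]), np.float64(0.030462920665740967)) 77.05837698340963
(array([ 0.50620007, -0.17044684,  1.34231937]), np.float64(0.053442392498254776)) 76.90923438577579
```

View bolts.

View pics/b_top.png

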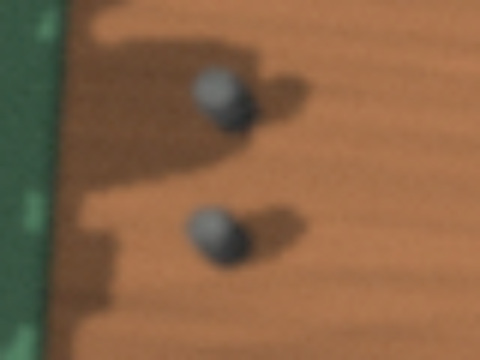

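View pics/b_scene.png

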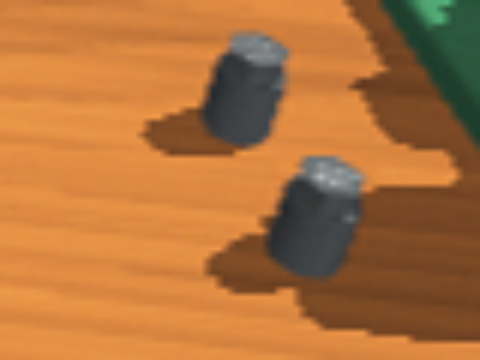

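View pics/c_scene.png

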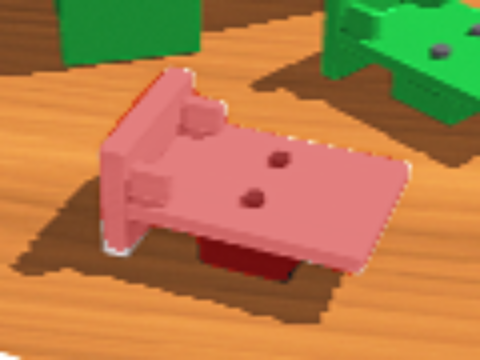

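Run:
```python
from h import *
for n,pts in [('top',[(142,143.2),(141.2,166.2)]),('scene',[(429.5,251),(417.2,230.3)])]:
    p=ctrl.snapshot(n)
    a,b=[at_z(p,(v-.5,u-.5),.032)[:2] for u,v in pts]  # a = far x, b = near x
    print(n,a,b,np.linalg.norm(a-b)); d=(a-b)/np.linalg.norm(a-b); nrm=np.array([-d[1],d[0]]); print('yaw of grinder x',np.degrees(np.arctan2(d[1],d[0])),'stop',(a+b)/2-nrm*.011)
o=ctrl.get_obs()
from scipy.spatial.transform import Rotation as Ro
print(o['clock'],Ro.from_euler('xyz',o['orientation'],degrees=True).as_matrix().round(3))
p=ctrl.snapshot('wrist');save(p,'w0')
R0=Ro.from_euler('xyz',o['orientation'],degrees=True).as_matrix()
Rc=np.array(p['R']);c=-Rc.T@np.array(p['t'])
print('cam in tool',R0.T@(c-o['tool_pos']),'axes',(Rc@R0).round(2))
```

```text
top [0.62057705 0.20878949] [0.56065222 0.20092663] 0.06043847141853559
yaw of grinder x 7.475194543688591 stop [0.5920457  0.19395155]
scene [0.61855238 0.21031599] [0.55972101 0.20335109] 0.05924221056176303
yaw of grinder x 6.751682640903269 stop [0.59042993 0.19590983]
1.6 [[-0.93  -0.367 -0.   ]
 [-0.367  0.93   0.   ]
 [ 0.     0.    -1.   ]]
cam in tool [ 0.06772014 -0.00043173  0.01965811] axes [[-0.    1.   -0.  ]
 [-0.97 -0.   -0.25]
 [-0.25  0.    0.97]]
```

View pics/w0.png

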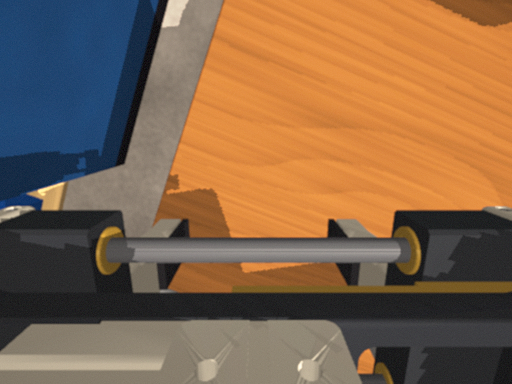

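```bash
cat >> h.py <<'E'
from scipy.spatial.transform import Rotation as Ro
def pose(o=None):
    o=o or ctrl.get_obs(); return np.array(o['tool_pos']),Ro.from_euler('xyz',o['orientation'],degrees=True)
def rel(P,R,P0,R0):
    """P,R target; P0,R0 reference; returns the 6 numbers"""
    return np.r_[R0.inv().apply(P-P0),(R0.inv()*R).as_rotvec()].round(4)
U=np.array([np.cos(np.radians(77)),np.sin(np.radians(77)),0]); Z=np.array([0,0,1.])
def Rpry(th,u=U):
    s,c=np.sin(np.radians(th)),np.cos(np.radians(th))
    z=-u*c-Z*s; x=-u*s+Z*c; y=np.cross(z,x); return Ro.from_matrix(np.c_[x,y,z])
def tcp_from_corner(C,R): return C-R.apply([.0095,0,.178])
E
python3 - <<'E'
from h import *
P0,R0=pose(); print(P0,R0.as_matrix().round(3))
E=np.array([.542,-.034,.026])
R=Rpry(38)
C=E+U*.035; C[2]=.018
P=tcp_from_corner(C,R); print('final pre TCP',P)
P1=P+[0,0,.2]; print(P1,rel(P1,R,P0,R0)); print('down after', R.inv().apply([0,0,-.2]).round(4))
E
```

```text
[ 0.24770377 -0.62788745  0.40466245] [[-0.93  -0.367 -0.   ]
 [-0.367  0.93  -0.   ]
 [ 0.     0.    -1.   ]]
final pre TCP [0.58274194 0.14247274 0.12010164]
[0.58274194 0.14247274 0.32010164] [-0.5944  0.5936  0.0845  0.4383  0.8336 -0.8986]
down after [-0.1576 -0.      0.1231]
```

Emit:
carry_out(
  moves="0.03 -0.594 0.594 0.0 0.438 0.834 -0.899;0.03 -0.594 0.594 0.0 0.438 0.834 -0.899;0.03 -0.594 0.594 0.0 0.438 0.834 -0.899;0.03 -0.594 0.594 0.0 0.438 0.834 -0.899;0.03 -0.594 0.594 0.0 0.438 0.834 -0.899;0.03 -0.594 0.594 0.0 0.438 0.834 -0.899;0.03 -0.594 0.594 0.0 0.438 0.834 -0.899;0.03 -0.594 0.594 0.0 0.438 0.834 -0.899;0.03 -0.594 0.594 0.0 0.438 0.834 -0.899;0.03 -0.594 0.594 0.0 0.438 0.834 -0.899;0.03 -0.594 0.594 0.084 0.438 0.834 -0.899;0.03 -0.594 0.594 0.084 0.438 0.834 -0.899;0.03 -0.594 0.594 0.084 0.438 0.834 -0.899;0.03 -0.594 0.594 0.084 0.438 0.834 -0.899;0.03 -0.594 0.594 0.084 0.438 0.834 -0.899;0.03 -0.594 0.594 0.084 0.438 0.834 -0.899;0.03 -0.594 0.594 0.084 0.438 0.834 -0.899;0.03 -0.594 0.594 0.084 0.438 0.834 -0.899;0.03 -0.594 0.594 0.084 0.438 0.834 -0.899;0.03 -0.594 0.594 0.084 0.438 0.834 -0.899",
)

```text
clock: 3.65
tool_pos: [0.582, 0.1422, 0.3207]
orientation: [179.9, -52.0, -102.9]
force: [-0.4, -0.2, 0.3]
opening: 0.0303
```

Run:
```python
from h import *
o=ctrl.get_obs(); print(o['joint_pos'])
p=ctrl.snapshot('scene');save(p,'s1')
```

```text
[ 39.85078236  28.40355971 -19.72136018  28.41412962 -87.7942842
 -66.175108  ]
```

View pics/s1.png

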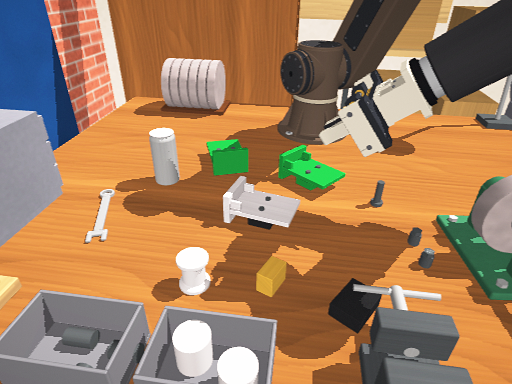

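Run:
```python
from h import *
P0,R0=pose()
E=np.array([.542,-.034,.026])
R=Rpry(45)
C=E+U*.03; C[2]=.0165+.04
P=tcp_from_corner(C,R); print('pre TCP',P, rel(P,R,P0,R0))
```

```text
pre TCP [0.57857311 0.12441554 0.17564749] [-0.1037 -0.0008  0.1035  0.0007 -0.1221 -0.    ]
```

Emit:
carry_out(
  moves="0.03 -0.104 -0.001 0.104 0.001 -0.122 0;0.03 -0.104 -0.001 0.104 0.001 -0.122 0;0.03 -0.104 -0.001 0.104 0.001 -0.122 0;0.03 -0.104 -0.001 0.104 0.001 -0.122 0;0.03 -0.104 -0.001 0.104 0.001 -0.122 0;0.03 -0.104 -0.001 0.104 0.001 -0.122 0",
)

```text
clock: 4.3
tool_pos: [0.5801, 0.1254, 0.1774]
orientation: [-179.8, -44.9, -103.1]
force: [-0.5, 0.0, 0.4]
opening: 0.03
```

Run:
```python
from h import *
P,R=pose(); print(P,R.as_matrix().round(3))
for n in['scene','wrist','top']:
    p=ctrl.snapshot(n);im=p['image']
    if n!='wrist':
        E=np.array([.542,-.034,.026]); u,v=proj(p,E).astype(int); 
        C=P+R.apply([.0095,0,.178]); print(n,u,v,'corner',proj(p,C)-[u-64,v-48])
        im=cv2.resize(im[v-48:v+48,u-64:u+64],None,fx=5,fy=5)
    cv2.imwrite(f'pics/{n}2.png',im[:,:,::-1])
```

```text
[0.58005372 0.12540884 0.17735475] [[-0.161 -0.975 -0.156]
 [-0.69   0.224 -0.688]
 [ 0.706 -0.003 -0.709]]
scene 293 215 corner [80.88894574 39.25128761]
top 233 182 corner [51.1813404  41.10598612]
```

View pics/scene2.png

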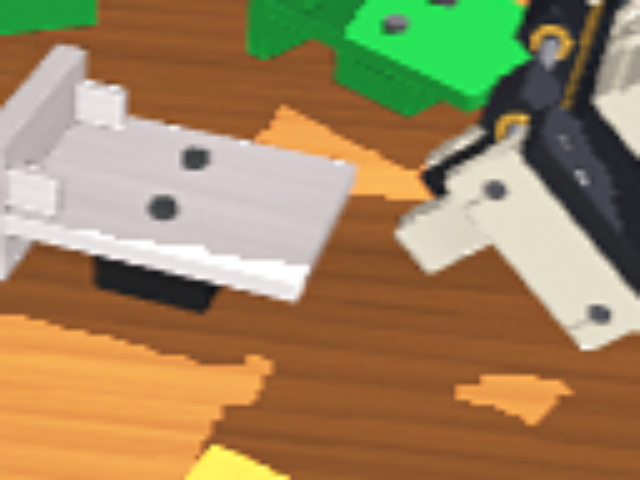

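View pics/wrist2.png

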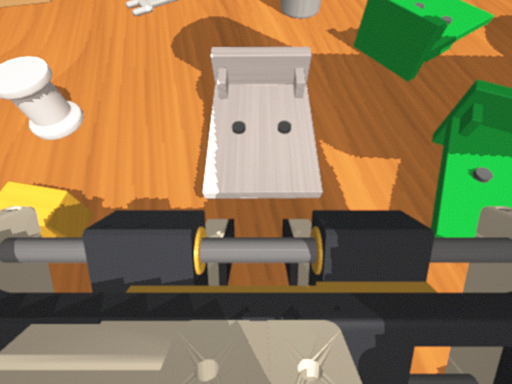

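View pics/top2.png

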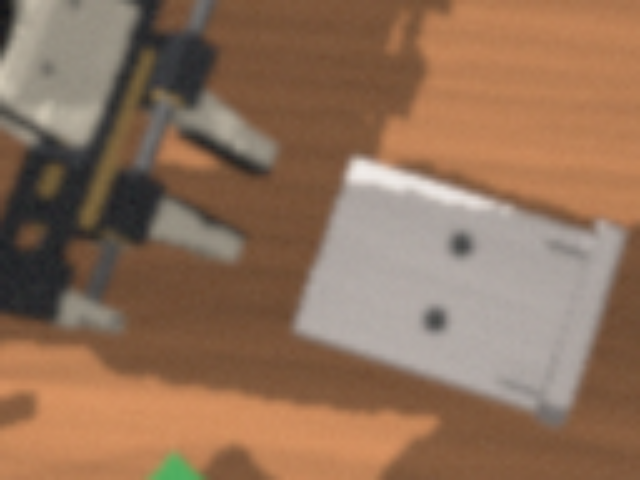

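Emit:
carry_out(
  moves="0.03 -0.014 0 0.014 0 0 0;0.03 -0.028 0 0.028 0 0 0;0.03 -0.028 0 0.028 0 0 0;0.03 -0.028 0 0.028 0 0 0",
)

```text
clock: 4.85
tool_pos: [0.5794, 0.1252, 0.136]
orientation: [-179.9, -45.0, -103.0]
force: [0.6, 0.3, 0.1]
opening: 0.0301
```

Run:
```python
from h import *
P,R=pose(); o=ctrl.get_obs();print(P,o['force'])
C=P+R.apply([.0095,0,.178]); L=P+R.apply([-.0095,0,.178]);print('corner',C,'low',L,'along U from E',(C-[.542,-.034,.026])@U)
for n in['scene']:
    p=ctrl.snapshot(n);im=p['image']
    u,v=proj(p,[.55,0,.026]).astype(int)
    im=cv2.resize(im[v-48:v+48,u-64:u+64],None,fx=5,fy=5)
    cv2.imwrite(f'pics/{n}3.png',im[:,:,::-1])
```

```text
[0.57938182 0.12523017 0.13604493] [0.61573903 0.2988999  0.12611848]
corner [ 0.54979085 -0.00402508  0.01691599] low [0.55280426 0.00906572 0.00347909] along U from E 0.030959228712545063
```

View pics/scene3.png

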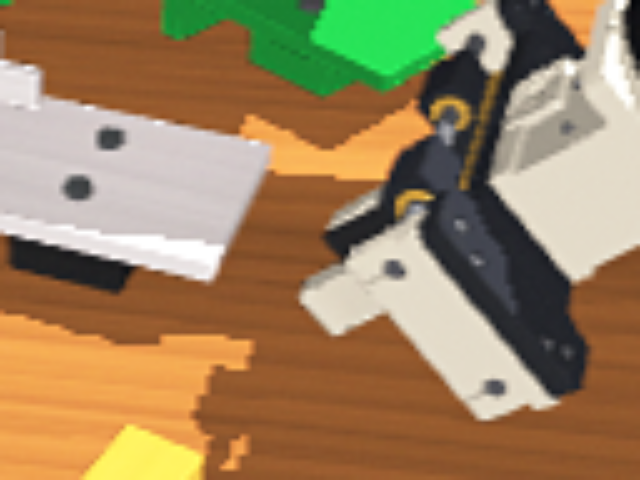

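Emit:
carry_out(
  moves="0.03 0.009 0 0.009 0 0 0;0.03 0.018 0 0.018 0 0 0;0.03 0.024 0 0.024 0 0 0;0.03 0.027 0 0.027 0 0 0;0.03 0.027 0 0.027 0 0 0",
)

```text
clock: 5.4
tool_pos: [0.5705, 0.0869, 0.1354]
orientation: [-180.0, -45.0, -103.0]
force: [-0.1, 0.5, -0.2]
opening: 0.0297
```

Emit:
carry_out(
  moves="0.03 0.001 0 0.001 0 0 0;0.03 0.002 0 0.002 0 0 0;0.03 0.002 0 0.002 0 0 0",
)

```text
clock: 5.7
tool_pos: [0.5703, 0.0855, 0.135]
orientation: [-179.9, -45.0, -102.9]
force: [0.9, 1.3, -0.6]
opening: 0.0299
```

Run:
```python
from h import *
P,R=pose(); o=ctrl.get_obs();print(P,o['force'])
C=P+R.apply([.0095,0,.178]); print('corner',C,'along U from E',(C-[.542,-.034,.026])@U)
for n in['scene']:
    p=ctrl.snapshot(n);im=p['image']
    u,v=proj(p,[.55,0,.026]).astype(int)
    im=cv2.resize(im[v-48:v+48,u-64:u+64],None,fx=5,fy=5)
    cv2.imwrite(f'pics/{n}4.png',im[:,:,::-1])
```

```text
[0.57026807 0.08550713 0.1350366 ] [ 0.90339078  1.31732721 -0.56291153]
corner [ 0.54074167 -0.0436708   0.01580781] along U from E -0.009705999500287471
```

View pics/scene4.png

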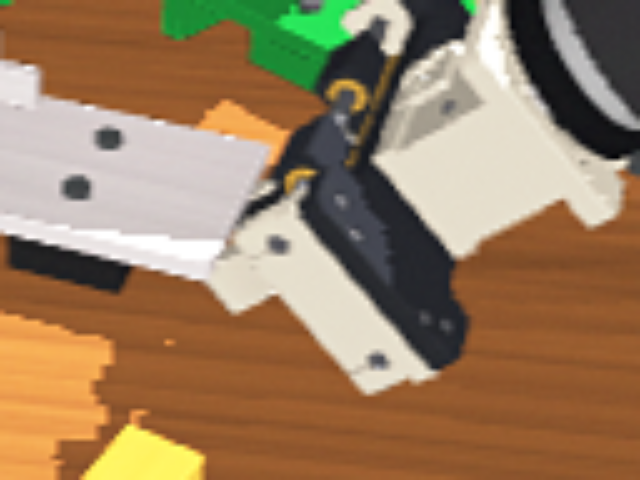

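```bash
cat >> h.py <<'E'
def arc(E0,s,phis,P0,R0,th=lambda f:45+max(0,f-15)*.85,phi0=0,u=U):
    a0=np.radians(10.5+phi0); F=E0-.1424*(u*np.cos(a0)+Z*np.sin(a0))
    for f in phis:
        a=np.radians(10.5+f); E=F+.1424*(u*np.cos(a)+Z*np.sin(a)); R=Rpry(th(f),u)
        C=E+R.apply([0,0,s]); P=tcp_from_corner(C,R); print(f,'0.03',*rel(P,R,P0,R0).round(3))
    return F
E
python3 - <<'E'
from h import *
P,R=pose(); C=P+R.apply([.0095,0,.178]); zt=R.apply([0,0,1]); s=.0144; E0=C-zt*s; print(E0)
print(arc(E0,s,np.arange(0,41,2.5),P,R))
E
```

```text
[ 0.54299823 -0.03375141  0.02602132]
0.0 0.03 -0.0 -0.0 0.0 -0.002 0.0 0.001
2.5 0.03 0.005 -0.0 -0.003 -0.002 0.0 0.001
5.0 0.03 0.01 -0.0 -0.007 -0.002 0.0 0.001
7.5 0.03 0.016 -0.0 -0.01 -0.002 0.0 0.001
10.0 0.03 0.022 -0.0 -0.012 -0.002 0.0 0.001
12.5 0.03 0.027 -0.0 -0.015 -0.002 0.0 0.001
15.0 0.03 0.033 -0.0 -0.017 -0.002 0.0 0.001
17.5 0.03 0.045 -0.0 -0.019 -0.002 -0.037 0.001
20.0 0.03 0.057 -0.0 -0.021 -0.002 -0.074 0.001
22.5 0.03 0.069 -0.0 -0.022 -0.002 -0.111 0.001
25.0 0.03 0.081 -0.0 -0.023 -0.002 -0.148 0.001
27.5 0.03 0.094 -0.0 -0.023 -0.002 -0.185 0.001
30.0 0.03 0.106 -0.0 -0.023 -0.002 -0.222 0.001
32.5 0.03 0.118 -0.0 -0.022 -0.002 -0.259 0.001
35.0 0.03 0.13 -0.0 -0.021 -0.002 -0.296 0.001
37.5 0.03 0.142 -0.0 -0.019 -0.001 -0.333 0.001
40.0 0.03 0.154 -0.0 -0.017 -0.001 -0.37 0.001
[ 5.11501595e-01 -1.70178318e-01  7.09858916e-05]
```

Emit:
carry_out(
  moves="0.03 0.003 0 -0.001 0 0 0;0.03 0.005 0 -0.003 0 0 0;0.03 0.010 0 -0.007 0 0 0;0.03 0.016 0 -0.010 0 0 0;0.03 0.022 0 -0.012 0 0 0;0.03 0.027 0 -0.015 0 0 0;0.03 0.033 0 -0.017 0 0 0",
)

```text
clock: 6.45
tool_pos: [0.5674, 0.0738, 0.1711]
orientation: [-180.0, -45.0, -103.0]
force: [0.4, 1.4, -1.5]
opening: 0.03
```

Run:
```python
from h import *
P,R=pose(); o=ctrl.get_obs();print(P,o['force'])
p=ctrl.snapshot('scene');im=p['image']
u,v=proj(p,[.53,-.05,.03]).astype(int)
im=cv2.resize(im[v-48:v+48,u-64:u+64],None,fx=5,fy=5)
cv2.imwrite(f'pics/scene5.png',im[:,:,::-1])
```

```text
[0.56735952 0.07377577 0.17111548] [ 0.37701364  1.441202   -1.50755518]
```

View pics/scene5.png

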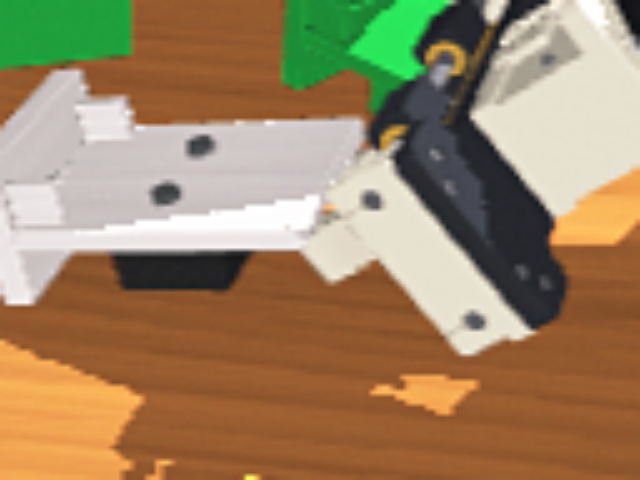

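```bash
cat >> h.py <<'E'
def tipped(F,phi,u=U):
    a=np.radians(phi); z=u*np.cos(a)+Z*np.sin(a); yy=u*np.sin(a)-Z*np.cos(a); xx=np.cross(yy,z)
    R=np.c_[xx,yy,z]; return R,np.array(F)-R@np.array([0,.033,0])
def overlay(p,Rt,im,off,s):
    R,t=Rt
    for b in PARTS:
        for i in range(8):
            for j in range(i):
                if bin(i^j).count('1')==1:
                    a,c=[((proj(p,R@b[k]+t)+.5-off)*s).astype(int) for k in (i,j)]
                    cv2.line(im,tuple(map(int,a)),tuple(map(int,c)),(255,0,0),1)
E
python3 - <<'E'
from h import *
p=ctrl.snapshot('scene')
u,v=proj(p,[.53,-.05,.03]).astype(int)
im=cv2.resize(p['image'][v-48:v+48,u-64:u+64],None,fx=5,fy=5)
overlay(p,tipped([.5087,-.1702,0],15),im,np.array([u-64,v-48]),5)
cv2.imwrite(f'pics/scene6.png',im[:,:,::-1])
E
```

```text
(no output)
```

View pics/scene6.png

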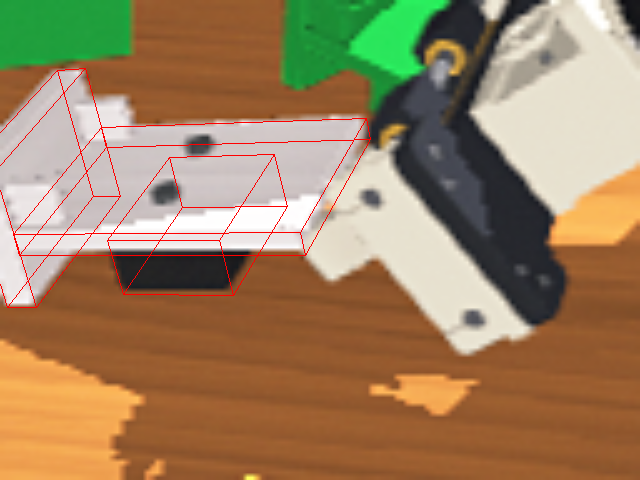

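Emit:
carry_out(
  moves="0.03 0.012 0 -0.001 0 -0.037 0;0.03 0.024 0 -0.003 0 -0.074 0;0.03 0.036 0 -0.004 0 -0.111 0;0.03 0.048 0 -0.005 0 -0.148 0;0.03 0.061 0 -0.005 0 -0.185 0;0.03 0.073 0 -0.005 0 -0.222 0;0.03 0.085 0 -0.004 0 -0.259 0;0.03 0.097 0 -0.003 0 -0.296 0;0.03 0.109 0 -0.001 0 -0.333 0;0.03 0.121 0 0.001 0 -0.370 0;0.03 0.121 0 0.001 0 -0.370 0",
)

```text
clock: 7.65
tool_pos: [0.5473, -0.0117, 0.257]
orientation: [-179.9, -23.7, -103.1]
force: [0.1, 0.5, 0.1]
opening: 0.0303
```

Run:
```python
from h import *
P,R=pose(); o=ctrl.get_obs();print(P,o['force'],o['orientation'])
p=ctrl.snapshot('scene')
u,v=proj(p,[.53,-.05,.06]).astype(int)
im=cv2.resize(p['image'][v-48:v+48,u-64:u+64],None,fx=5,fy=5)
overlay(p,tipped([.5087,-.1702,0],40),im,np.array([u-64,v-48]),5)
cv2.imwrite(f'pics/scene7.png',im[:,:,::-1])
C=P+R.apply([.0095,0,.178]);zt=R.apply([0,0,1]);E0=C-zt*.0144;print(E0)
print(arc(E0,.0144,np.arange(40,75,2.5),P,R,phi0=40))
```

```text
[ 0.54734835 -0.01170716  0.25704011] [0.14467532 0.53094636 0.06952761] [-179.88330927  -23.65448129 -103.13333032]
[ 0.53078115 -0.0841797   0.11099742]
40.0 0.03 -0.0 -0.0 0.0 -0.001 0.002 -0.002
42.5 0.03 0.012 -0.0 -0.002 -0.001 -0.035 -0.002
45.0 0.03 0.024 -0.0 -0.003 -0.001 -0.072 -0.002
47.5 0.03 0.036 -0.0 -0.004 -0.001 -0.11 -0.002
50.0 0.03 0.048 -0.0 -0.004 -0.001 -0.147 -0.002
52.5 0.03 0.061 -0.0 -0.004 -0.001 -0.184 -0.002
55.0 0.03 0.073 -0.0 -0.004 -0.001 -0.221 -0.002
57.5 0.03 0.085 -0.0 -0.002 -0.001 -0.258 -0.002
60.0 0.03 0.097 -0.0 -0.001 -0.001 -0.295 -0.002
62.5 0.03 0.109 -0.0 0.001 -0.001 -0.332 -0.002
65.0 0.03 0.121 -0.0 0.004 -0.002 -0.369 -0.002
67.5 0.03 0.133 -0.0 0.007 -0.002 -0.406 -0.002
70.0 0.03 0.145 -0.0 0.011 -0.002 -0.443 -0.002
72.5 0.03 0.156 -0.0 0.015 -0.002 -0.48 -0.002
[ 0.51040564 -0.17243575  0.00111808]
```

View pics/scene7.png

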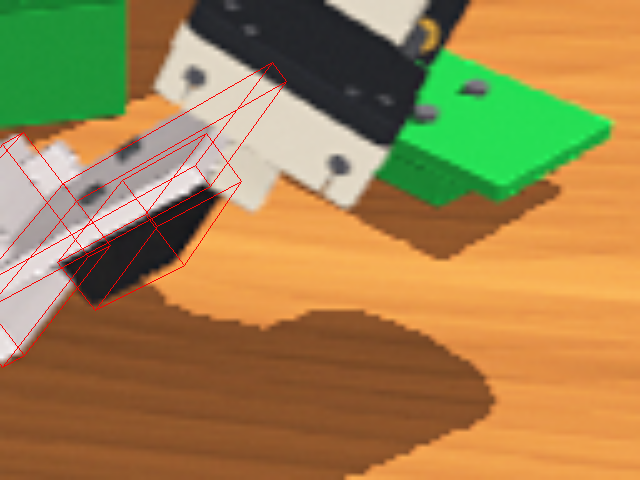

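Run:
```python
from h import *
for n in ['scene','top']:
    p=ctrl.snapshot(n)
    u,v=proj(p,[.51,-.13,.06]).astype(int)
    im=cv2.resize(p['image'][v-48:v+48,u-64:u+64],None,fx=6,fy=6)
    for k in (15,):
        overlay(p,tipped(np.array([.5087,-.1702,0])-U*.014,40),im,np.array([u-64,v-48]),6)
    cv2.imwrite(f'pics/{n}8.png',im[:,:,::-1])
```

```text
(no output)
```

View pics/scene8.png

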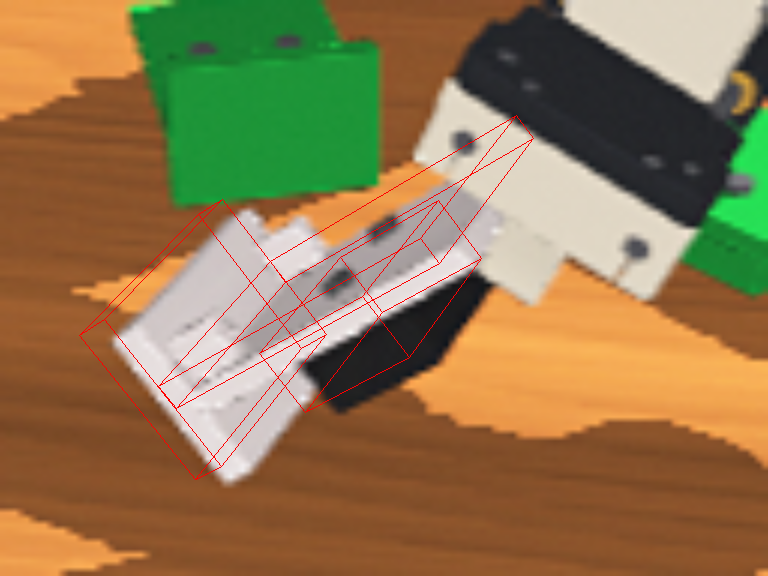

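View pics/top8.png

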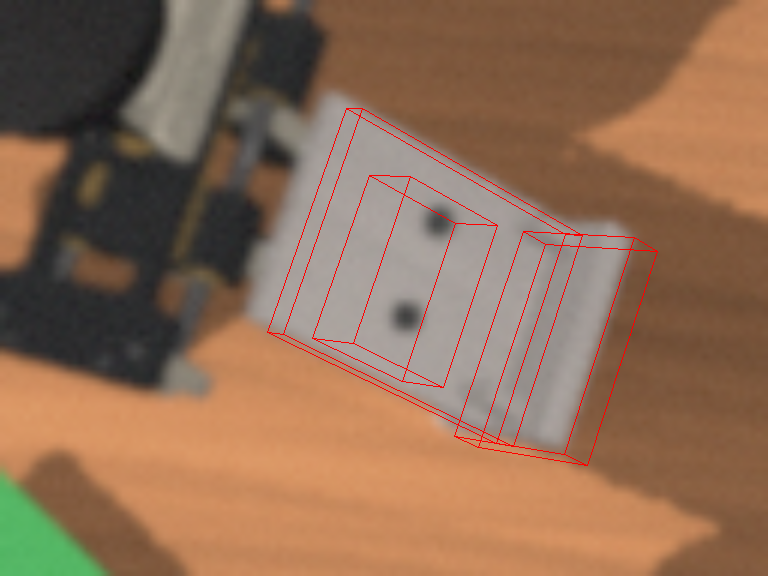

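```bash
cat >> h.py <<'E'
def getmask(p,guess):
    c=proj(p,guess); best=None
    for d in ctrl.trace(p,'carrier'):
        ys,xs=np.nonzero(d['region']); k=np.hypot(xs.mean()-c[0],ys.mean()-c[1])
        if best is None or k<best[0]: best=(k,d['region'].astype(np.float32))
    return best
E
python3 - <<'E'
from h import *
vs=[]
for n in ['top','scene']:
    p=ctrl.snapshot(n); k,m=getmask(p,[.52,-.12,.05]); print(n,k); vs.append((p,m))
V=np.cross(Z,U)
mod=lambda a,b,c: tipped(np.array([.5113,-.1703,0])+U*a+V*b,c*10)
for s in (vs,vs[:1],vs[1:]): print(fit(s,mod,[0,0,3.5],(.01,.01,.5)))
E
```

```text
top 86.29841698244579
scene 18.484614531988477
(array([-3.74177508e-03,  2.92681021e-03,  3.96031423e+00]), np.float64(2.140882968902588))
(array([-0.06285227,  0.00983771,  8.73646823]), np.float64(1.4924111366271973))
(array([-4.59332548e-03,  3.74922455e-03,  3.90312800e+00]), np.float64(0.1500483751296997))
```

Run:
```python
from h import *
V=np.cross(Z,U);ims=[]
for n in ['scene','top']:
    p=ctrl.snapshot(n)
    u,v=proj(p,[.51,-.13,.06]).astype(int)
    im=cv2.resize(p['image'][v-48:v+48,u-64:u+64],None,fx=5,fy=5)
    overlay(p,tipped(np.array([.5113,-.1703,0])-U*.0045+V*.003,37),im,np.array([u-64,v-48]),5)
    cv2.imwrite(f'pics/{n}9.png',im[:,:,::-1])
```

```text
(no output)
```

View pics/scene9.png

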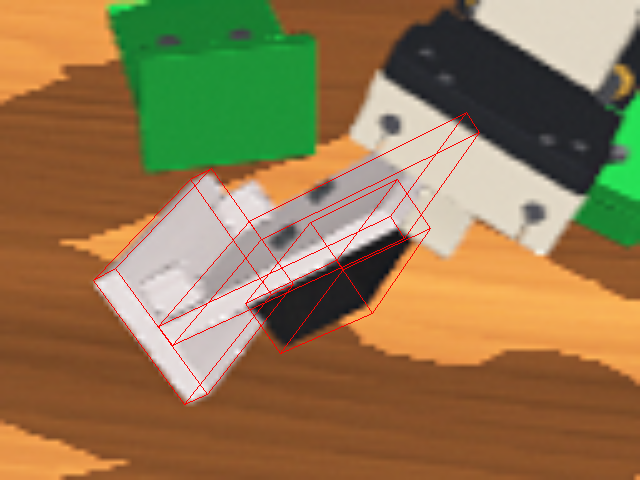

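View pics/top9.png

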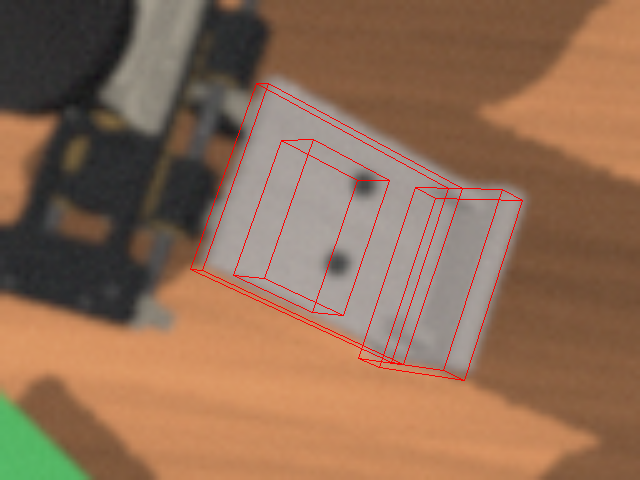

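Run:
```python
from h import *
P,R=pose(); V=np.cross(Z,U)
F=np.array([.5113,-.1703,0])-U*.0045
a=np.radians(48); E0=F+.1424*(U*np.cos(a)+Z*np.sin(a))
C=P+R.apply([.0095,0,.178]); d=R.inv().apply(C-E0); print('corner minus edge in tool axes',d)
for f in np.arange(37.5,72,2.5):
    a=np.radians(10.5+f); E=F+.1424*(U*np.cos(a)+Z*np.sin(a)); Rt=Rpry(66.3+(f-37.5)*.8)
    s=d[2]+min(.004,(f-37.5)*.0004)
    Pt=tcp_from_corner(E+Rt.apply([d[0],0,s]),Rt); print(f,'0.03',*rel(Pt,Rt,P,R).round(3))
```

```text
corner minus edge in tool axes [0.00215644 0.00024121 0.0117087 ]
37.5 0.03 0.0 -0.0 -0.0 -0.0 -0.003 0.002
40.0 0.03 0.012 -0.0 -0.001 -0.0 -0.038 0.002
42.5 0.03 0.024 -0.0 -0.002 -0.0 -0.072 0.002
45.0 0.03 0.036 -0.0 -0.002 -0.0 -0.107 0.002
47.5 0.03 0.047 -0.0 -0.001 -0.0 -0.142 0.002
50.0 0.03 0.059 -0.0 -0.001 -0.0 -0.177 0.002
52.5 0.03 0.071 -0.0 -0.001 -0.0 -0.212 0.002
55.0 0.03 0.083 -0.0 0.0 0.0 -0.247 0.002
57.5 0.03 0.094 -0.0 0.001 0.0 -0.282 0.002
60.0 0.03 0.106 -0.0 0.003 0.0 -0.317 0.002
62.5 0.03 0.118 -0.0 0.005 0.0 -0.352 0.002
65.0 0.03 0.129 -0.0 0.008 0.0 -0.387 0.002
67.5 0.03 0.141 -0.0 0.011 0.0 -0.422 0.002
70.0 0.03 0.152 -0.0 0.015 0.0 -0.456 0.002
```

Emit:
carry_out(
  moves="0.03 0.012 0 -0.001 0 -0.038 0;0.03 0.024 0 -0.002 0 -0.072 0;0.03 0.036 0 -0.002 0 -0.107 0;0.03 0.047 0 -0.001 0 -0.142 0;0.03 0.059 0 -0.001 0 -0.177 0;0.03 0.071 0 -0.001 0 -0.212 0;0.03 0.083 0 0 0 -0.247 0;0.03 0.089 0 0.001 0 -0.264 0;0.03 0.089 0 0.001 0 -0.264 0",
)

```text
clock: 9.0
tool_pos: [0.5294, -0.0905, 0.2903]
orientation: [180.0, -8.7, -103.0]
force: [-0.0, 0.6, 0.0]
opening: 0.0296
```

Run:
```python
from h import *
P,R=pose();print(P,R.as_euler('xyz',degrees=True),ctrl.get_obs()['force'])
for n in ['scene','top']:
    p=ctrl.snapshot(n)
    u,v=proj(p,[.51,-.13,.06]).astype(int)
    im=cv2.resize(p['image'][v-48:v+48,u-64:u+64],None,fx=5,fy=5)
    overlay(p,tipped(np.array([.5113,-.1703,0])-U*.0045,55),im,np.array([u-64,v-48]),5)
    cv2.imwrite(f'pics/{n}10.png',im[:,:,::-1])
```

```text
[ 0.52942097 -0.0904558   0.29034177] [ 179.98597609   -8.69841874 -103.02774692] [-2.53390183e-02  5.81235433e-01  4.49906086e-04]
```

View pics/scene10.png

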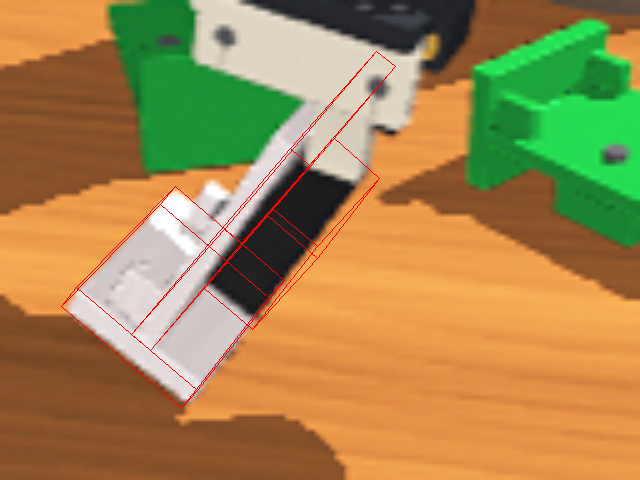

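View pics/top10.png

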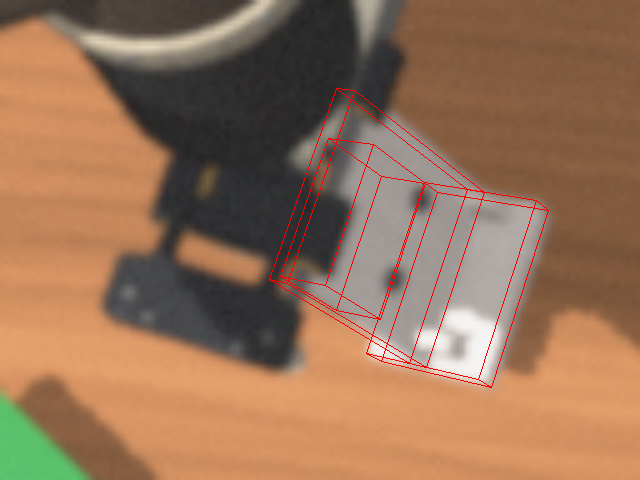

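Run:
```python
from h import *
P,R=pose()
F=np.array([.5113,-.1703,0])-U*.0045
f0=56.25
a=np.radians(10.5+f0); E0=F+.1424*(U*np.cos(a)+Z*np.sin(a))
C=P+R.apply([.0095,0,.178]); d=R.inv().apply(C-E0); print(d)
for f in np.arange(57.5,80,2.5):
    a=np.radians(10.5+f); E=F+.1424*(U*np.cos(a)+Z*np.sin(a)); Rt=Rpry(min(90,81.3+(f-f0)*.8))
    Pt=tcp_from_corner(E+Rt.apply(d),Rt); print(f,'0.03',*rel(Pt,Rt,P,R).round(3))
```

```text
[0.00322384 0.0003072  0.01593874]
57.5 0.03 0.006 0.0 -0.001 0.0 -0.018 0.0
60.0 0.03 0.018 0.0 -0.002 0.0 -0.053 0.0
62.5 0.03 0.03 0.0 -0.003 0.0 -0.088 0.0
65.0 0.03 0.041 0.0 -0.003 0.0 -0.123 0.0
67.5 0.03 0.052 0.0 -0.003 0.0 -0.153 0.0
70.0 0.03 0.058 0.0 -0.004 0.0 -0.153 0.0
72.5 0.03 0.065 0.0 -0.004 0.0 -0.153 0.0
75.0 0.03 0.071 0.0 -0.003 0.0 -0.153 0.0
77.5 0.03 0.077 0.0 -0.003 0.0 -0.153 0.0
```

Emit:
carry_out(
  moves="0.03 0.006 0 -0.001 0 -0.018 0;0.03 0.012 0 -0.001 0 -0.035 0;0.03 0.018 0 -0.002 0 -0.053 0;0.03 0.024 0 -0.003 0 -0.070 0;0.03 0.030 0 -0.003 0 -0.088 0;0.03 0.036 0 -0.003 0 -0.105 0;0.03 0.041 0 -0.003 0 -0.123 0;0.03 0.047 0 -0.003 0 -0.138 0;0.03 0.052 0 -0.003 0 -0.153 0;0.03 0.058 0 -0.004 0 -0.153 0;0.03 0.058 0 -0.004 0 -0.153 0;0.03 0.058 0 -0.004 0 -0.153 0;0.03 0.058 0 -0.004 0 -0.153 0",
)

```text
clock: 10.4
tool_pos: [0.517, -0.145, 0.303]
orientation: [-180.0, 0.1, -102.9]
force: [0.2, -0.3, -0.1]
opening: 0.0299
```

Run:
```python
from h import *
P,R=pose();print(P,R.as_euler('xyz',degrees=True),ctrl.get_obs()['force'])
for n in ['scene','top']:
    p=ctrl.snapshot(n)
    u,v=proj(p,[.51,-.15,.06]).astype(int)
    im=cv2.resize(p['image'][v-60:v+60,u-64:u+64],None,fx=5,fy=5)
    cv2.imwrite(f'pics/{n}11.png',im[:,:,::-1])
```

```text
[ 0.5169845  -0.14496079  0.30299552] [-1.79999728e+02  6.61937194e-02 -1.02939947e+02] [ 0.20858336 -0.27128186 -0.10018706]
```

View pics/scene11.png

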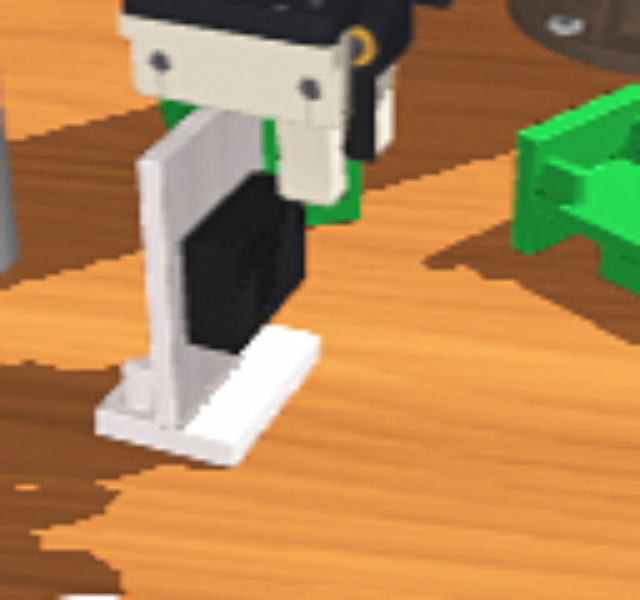

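View pics/top11.png

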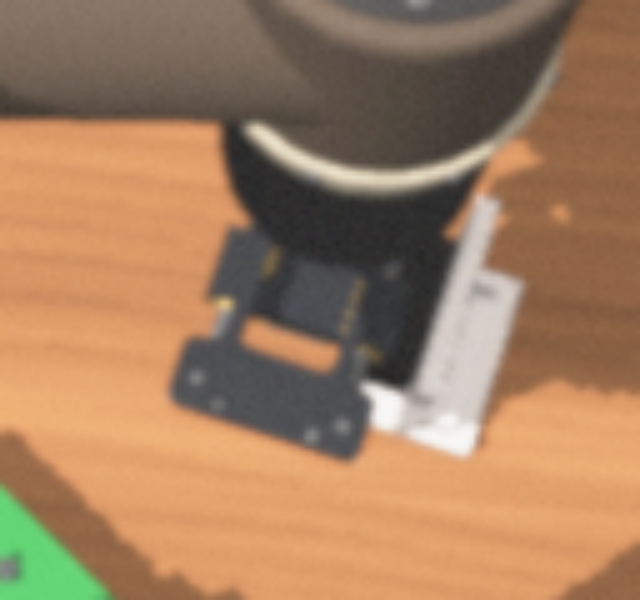

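Emit:
carry_out(
  moves="0.06 -0.02 0 -0.04 0 0 0;0.06 -0.06 0 -0.08 0 0 0;0.06 -0.10 0 -0.12 0 0 0;0.06 -0.10 0 -0.12 0 0 0;0.06 -0.10 0 -0.12 0 0 0",
)

```text
clock: 11.0
tool_pos: [0.5399, -0.0462, 0.425]
orientation: [-179.8, 0.2, -102.8]
force: [-0.6, -0.4, -0.5]
opening: 0.0593
```

Run:
```python
from h import *
P,R=pose();print(P,ctrl.get_obs()['joint_pos'])
vs=[]
for n in ['top','scene']:
    p=ctrl.snapshot(n); k,m=getmask(p,[.5,-.2,.06]); print(n,k); vs.append((p,m)); save(p,n+'12')
for s in (vs,vs[:1],vs[1:]):
    r=fit(s,standing,[.506,-.175,1.345]); print(r,np.degrees(r[0][2]))
```

```text
[ 0.53992232 -0.04618798  0.42502918] [ 1.58198019e+01  7.16167305e+00 -1.44264705e+01 -5.29855477e-02
 -6.81639665e+01 -2.85973994e+01]
top 0.7576248054913851
scene 1.3031592774797316
(array([ 0.51028421, -0.17287897,  1.35491809]), np.float64(0.10279746353626251)) 77.63108824135304
(array([ 0.51192593, -0.17278159,  1.33888515]), np.float64(0.039881493896245956)) 76.71246848354578
(array([ 0.50677104, -0.17349701,  1.35446268]), np.float64(0.03443877398967743)) 77.60499512088474
```

View pics/top12.png

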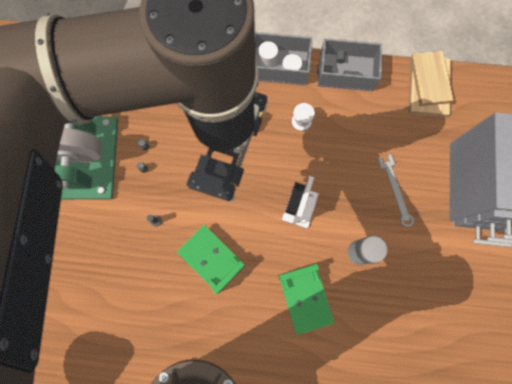

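View pics/scene12.png

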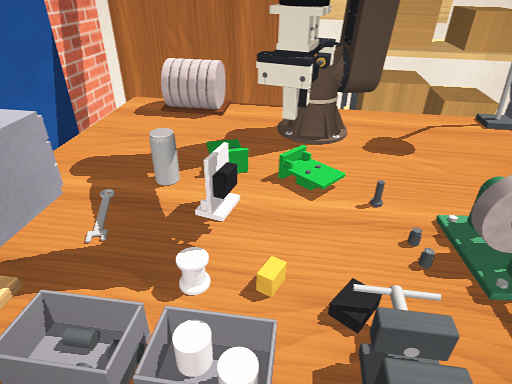

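```bash
cat >> h.py <<'E'
def Rdown(head): # tool down, tool y along heading (deg), tool x = y x z
    a=np.radians(head); y=np.array([np.cos(a),np.sin(a),0]); z=-Z; x=np.cross(y,z); return Ro.from_matrix(np.c_[x,y,z])
E
python3 - <<'E'
from h import *
P,R=pose()
for h in (77.2,257.2):
    Rt=Rdown(h); print(Rt.as_euler('xyz',degrees=True),rel(np.array([.5035,-.2035,.38]),Rt,P,R).round(4))
E
```

```text
[-180.     0.   167.2] [ 1.5920e-01 -5.0000e-04  4.1700e-02  2.0000e-03 -1.4000e-03  1.5676e+00]
[180.    0.  -12.8] [ 1.592e-01 -5.000e-04  4.170e-02  1.400e-03  2.000e-03 -1.574e+00]
```

Emit:
carry_out(
  moves="0.055 0.03 0 0 0 0 -0.15;0.055 0.06 0 0 0 0 -0.3;0.055 0.09 0 0 0 0 -0.45;0.055 0.12 0 0 0 0 -0.6;0.055 0.159 0 0 0.001 0.002 -0.75;0.055 0.159 0 0.01 0.001 0.002 -0.9;0.055 0.159 0 0.02 0.001 0.002 -1.05;0.055 0.159 0 0.03 0.001 0.002 -1.2;0.055 0.159 0 0.042 0.001 0.002 -1.35;0.055 0.159 0 0.042 0.001 0.002 -1.5;0.055 0.159 0 0.042 0.001 0.002 -1.574;0.055 0.159 0 0.042 0.001 0.002 -1.574;0.055 0.159 0 0.042 0.001 0.002 -1.574",
)

```text
clock: 12.5
tool_pos: [0.5034, -0.2032, 0.3803]
orientation: [-180.0, -0.0, -13.0]
force: [-0.1, 0.6, -0.3]
opening: 0.0548
```

Run:
```python
from h import *
P,R=pose();o=ctrl.get_obs();print(P,o['orientation'],o['joint_pos'],o['opening'],o['force'])
p=ctrl.snapshot('wrist');save(p,'w13')
R_,t_=standing(.5103,-.173,np.radians(77.3)); im=p['image'].copy()
overlay(p,(R_,t_),im,np.zeros(2),1); cv2.imwrite('pics/w13o.png',im[:,:,::-1])
```

```text
[ 0.50336128 -0.20319617  0.38027759] [-1.79974956e+02 -3.89039246e-02 -1.29615728e+01] [-1.29798075e+00  9.15014923e+00 -1.81276535e+01 -1.87542543e-02
 -6.26790348e+01  7.83450179e+01] 0.054797878144282906 [-0.1466581   0.55177569 -0.25893881]
```

View pics/w13o.png

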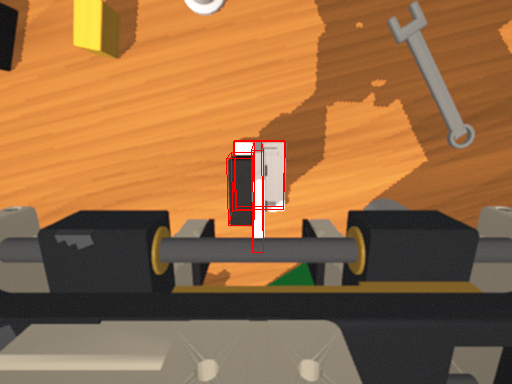

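Emit:
carry_out(
  moves="0.055 0 0 0.03 0 0 0;0.055 0 0 0.06 0 0 0;0.055 0 0 0.085 0 0 0;0.055 0 0 0.093 0 0 0;0.055 0 0 0.093 0 0 0;0 0 0 0.093 0 0 0;0 0 0 0.093 0 0 0;0 0 0 0.093 0 0 0;0 0 0 0.093 0 0 0;0 0 0 0.093 0 0 0;0 0 0 0.093 0 0 0;0 0 0 0.093 0 0 0",
)

```text
clock: 13.75
tool_pos: [0.504, -0.2025, 0.288]
orientation: [-179.9, -0.1, -12.8]
force: [-1.0, 2.7, 1.2]
opening: 0.0101
```

Run:
```python
from h import *
P,R=pose();o=ctrl.get_obs();print(P,o['orientation'],o['opening'],o['force'])
p=ctrl.snapshot('scene')
u,v=proj(p,[.51,-.18,.07]).astype(int)
cv2.imwrite(f'pics/s14.png',cv2.resize(p['image'][v-60:v+60,u-64:u+64],None,fx=5,fy=5)[:,:,::-1])
```

```text
[ 0.50395178 -0.20254472  0.28801197] [-1.79941065e+02 -1.28190066e-01 -1.27767530e+01] 0.01012805042269436 [-0.96218552  2.65261542  1.17972373]
```

View pics/s14.png

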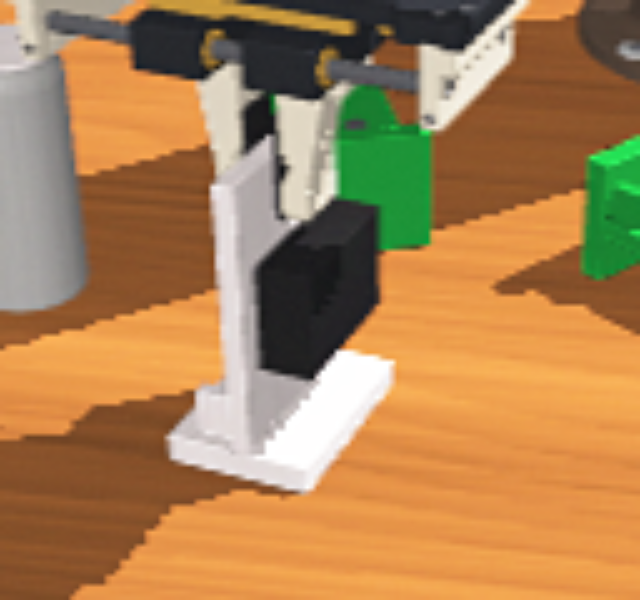

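Run:
```python
from h import *
P,R=pose()
h=97.1; n=np.array([np.cos(np.radians(h)),np.sin(np.radians(h)),0])
stop=np.array([.5911,.195,0])
Pt=stop-n*(.025+.031); Pt[2]=.318
print(Pt,rel(Pt,Rdown(h+180),P,R))
```

```text
[0.59802168 0.13942941 0.318     ] [ 0.0162 -0.3543 -0.0296 -0.0006 -0.0024 -0.3468]
```

Emit:
carry_out(
  moves="0 0 0 -0.01 0 0 0;0 0 0 -0.03 0 0 0;0 0.002 -0.02 -0.03 0 0 0;0 0.003 -0.05 -0.03 0 0 -0.03;0 0.005 -0.09 -0.03 0 0 -0.09;0 0.007 -0.13 -0.03 0 0 -0.15;0 0.009 -0.17 -0.03 0 0 -0.21;0 0.011 -0.21 -0.03 0 0 -0.27;0 0.013 -0.25 -0.03 0 0 -0.32;0 0.015 -0.29 -0.03 0 0 -0.347;0 0.016 -0.32 -0.03 0 -0.002 -0.347;0 0.016 -0.34 -0.03 0 -0.002 -0.347;0 0.016 -0.35 -0.03 0 -0.002 -0.347;0 0.016 -0.354 -0.03 0 -0.002 -0.347;0 0.016 -0.354 -0.03 0 -0.002 -0.347;0 0.016 -0.354 -0.03 0 -0.002 -0.347",
)

```text
clock: 15.4
tool_pos: [0.5974, 0.138, 0.3182]
orientation: [180.0, 0.0, 7.1]
force: [0.4, -0.8, -8.1]
opening: 0.01
```

Run:
```python
from h import *
P,R=pose();o=ctrl.get_obs();print(P,o['orientation'],o['opening'],o['force'])
h=97.1;
for n in ['scene','top','wrist']:
    p=ctrl.snapshot(n); save(p,n+'15')
```

```text
[0.59738291 0.13800675 0.31815938] [1.79997689e+02 3.58484285e-02 7.06064078e+00] 0.009974306138596423 [ 0.42278902 -0.8253865  -8.11325231]
```

View pics/scene15.png

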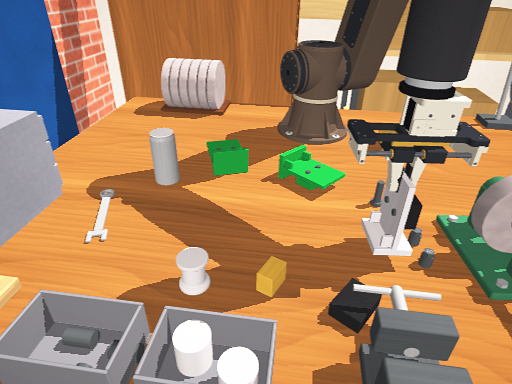

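View pics/wrist15.png

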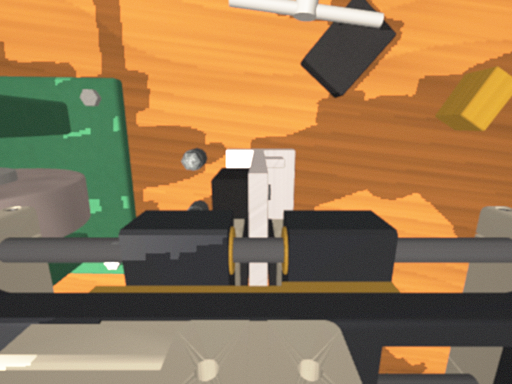

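View pics/top15.png

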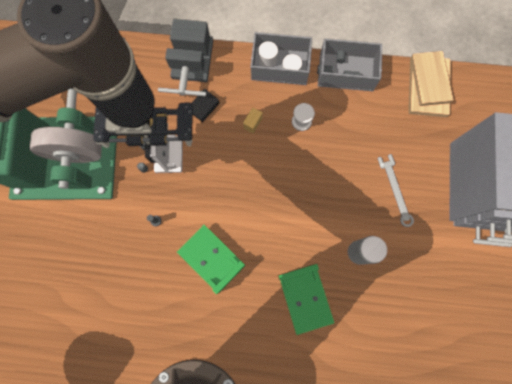

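```bash
cat >> h.py <<'E'
def cyl(p,c,r,z0,z1,im,off,s,col=(255,255,0)):
    for z in (z0,z1):
        q=np.array([((proj(p,[c[0]+r*np.cos(a),c[1]+r*np.sin(a),z])+.5-off)*s) for a in np.linspace(0,6.283,25)]).astype(np.int32)
        cv2.polylines(im,[q],True,col,1)
def check(tag,stop,h,front,fh,zc=0.,names=('scene','wrist','top')):
    n=np.array([np.cos(np.radians(h)),np.sin(np.radians(h))]); x=np.array([n[1],-n[0]])
    for nm in names:
        p=ctrl.snapshot(nm); u,v=np.clip(proj(p,[.59,.18,.05]).astype(int),(64,60),(448,324)); off=np.array([u-64,v-60])
        im=cv2.resize(p['image'][v-60:v+60,u-64:u+64],None,fx=5,fy=5,interpolation=cv2.INTER_CUBIC)
        R,t=standing(*front,np.radians(fh)); t=t+[0,0,zc]; overlay(p,(R,t),im,off,5)
        for k in(-1,1): cyl(p,np.array(stop)[:2]+n*.011+x*.03*k,.011,0,.032,im,off,5)
        cv2.imwrite(f'pics/{tag}_{nm}.png',im[:,:,::-1])
E
python3 - <<'E'
from h import *
P,R=pose(); h=97.1; n=np.array([np.cos(np.radians(h)),np.sin(np.radians(h)),0])
F=P+n*.031; print(F)
check('k16',[.5911,.195],97.1,F[:2],97.1,.030)
E
```

```text
[0.59371042 0.1688494  0.31839298]
```

View pics/k16_scene.png

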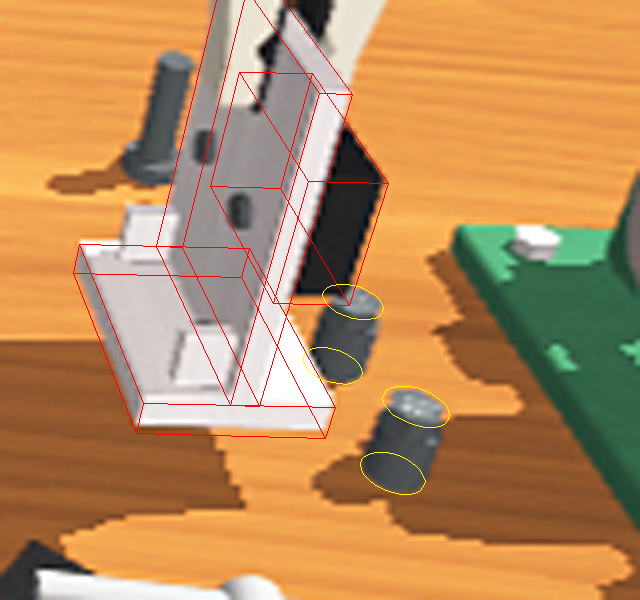

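View pics/k16_wrist.png

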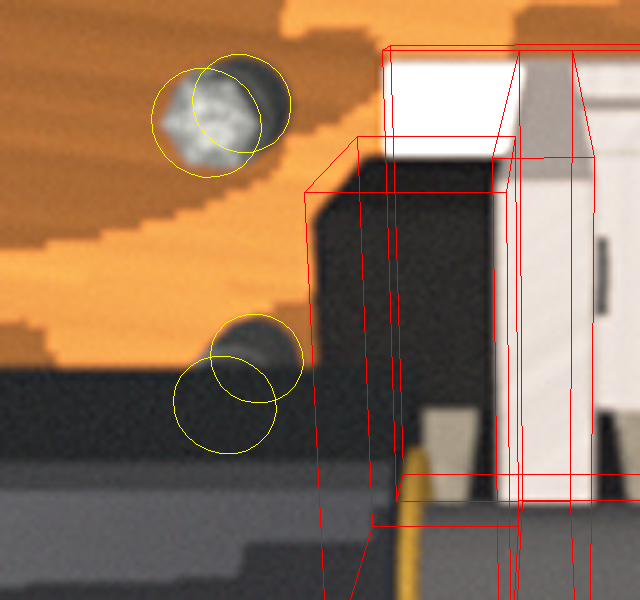

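View pics/k16_top.png

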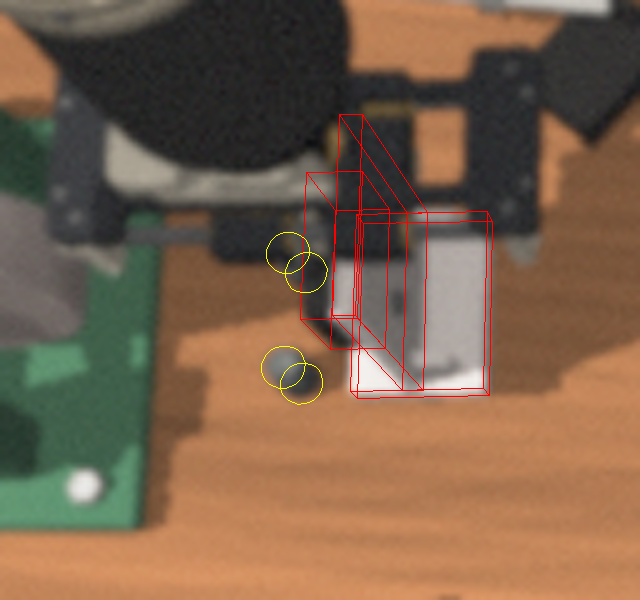

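Emit:
carry_out(
  moves="0 0.001 0 0.01 0 0 0;0 0.003 0 0.02 0 0 0;0 0.003 0 0.025 0 0 0;0 0.003 0 0.028 0 0 0;0 0.003 0 0.029 0 0 0;0 0.003 0 0.029 0 0 0;0 0.003 0 0.029 0 0 0",
)

```text
clock: 16.4
tool_pos: [0.6008, 0.1395, 0.2896]
orientation: [-180.0, -0.0, 7.1]
force: [-0.4, -0.1, -7.3]
opening: 0.0098
```

Run:
```python
from h import *
P,R=pose(); h=97.1; n=np.array([np.cos(np.radians(h)),np.sin(np.radians(h)),0]); x=np.array([n[1],-n[0],0])
o=ctrl.get_obs(); print(P,o['force'],o['moment'],o['orientation'])
F=P+n*.031-x*.0025; print(F)
check('k17',[.5911,.195],97.1,F[:2],97.1,P[2]-.2875)
```

```text
[0.60082843 0.13952362 0.28959388] [-0.35510198 -0.0669619  -7.26649004] [-0.11104003  0.08720964 -0.04161276] [-1.79979368e+02 -4.48652016e-02  7.12455677e+00]
[0.59451596 0.1699769  0.28959388]
```

View pics/k17_scene.png

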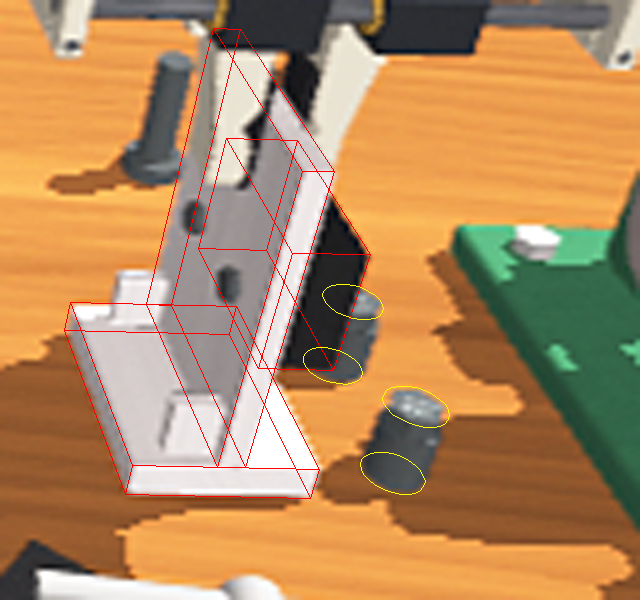

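View pics/k17_wrist.png

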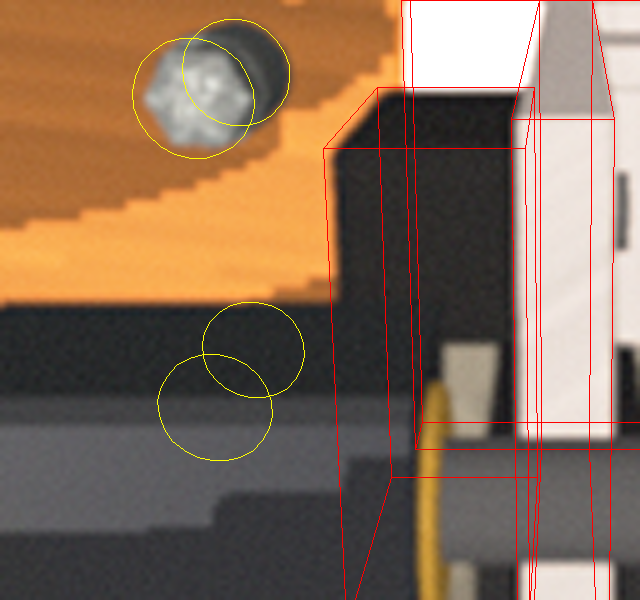

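View pics/k17_top.png

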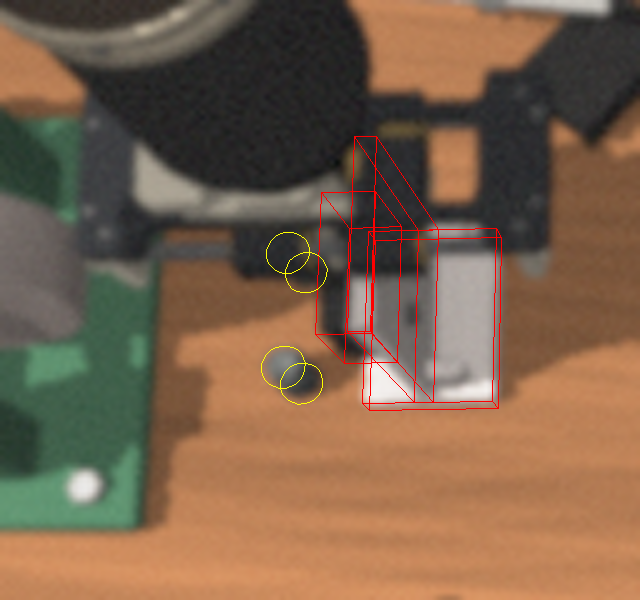

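Emit:
carry_out(
  moves="0 0 -0.008 0 0 0 0;0 0 -0.014 0 0 0 0;0 0 -0.014 0.001 0 0 0;0 0 -0.014 0.002 0 0 0;0 0 -0.014 0.002 0 0 0",
)

```text
clock: 17.05
tool_pos: [0.599, 0.1538, 0.2882]
orientation: [-179.9, -0.1, 7.1]
force: [-3.9, 2.8, 0.9]
opening: 0.0099
```

Emit:
carry_out(
  moves="0.05 0 0 0 0 0 0;0.05 0 0 0 0 0 0;0.05 0 0 0 0 0 0;0.05 0 0 0 0 0 0;0.05 0 0 -0.03 0 0 0;0.05 0 0 -0.07 0 0 0;0.05 -0.03 0 -0.11 0 0 0;0.05 -0.07 0 -0.15 0 0 0;0.05 -0.09 0 -0.16 0 0 0;0.05 -0.09 0 -0.16 0 0 0;0.05 -0.09 0 -0.16 0 0 0",
)

```text
clock: 18.15
tool_pos: [0.5093, 0.142, 0.4482]
orientation: [-179.9, -0.1, 7.1]
force: [0.9, -0.1, -0.6]
opening: 0.05
```

Run:
```python
from h import *
for n in ['scene','top','wrist']:
    p=ctrl.snapshot(n); save(p,n+'18'); np.save('pics/'+n+'18.npy',p,allow_pickle=True)
    k,m=getmask(p,[.597,.15,.06]); print(n,k,m.sum())
    try:
        r=fit([(p,m)],standing,[.594,.185,np.radians(97)]); print(r,np.degrees(r[0][2]))
    except Exception as e: print(e)
```

```text
scene 4.8610747957237 3202.0
(array([0.59227377, 0.18467695, 1.65658708]), np.float64(0.05763975530862808)) 94.91544831409048
top 12.743768850035712 378.0
(array([0.57236623, 0.15262483, 2.36205139]), np.float64(2.618055582046509)) 135.33557546360132
wrist 5.203066409648757 3754.0
(array([0.59273055, 0.18540583, 1.6931814 ]), np.float64(0.05309336632490158)) 97.01214842112933
```

View pics/wrist18.png

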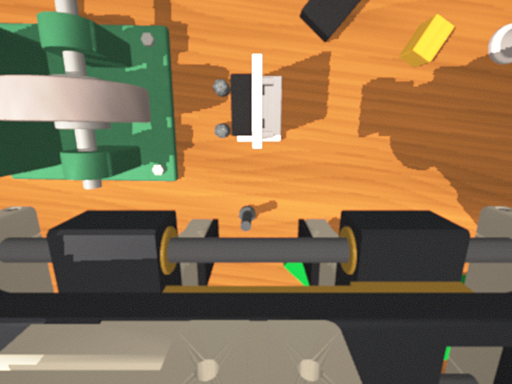

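View pics/top18.png

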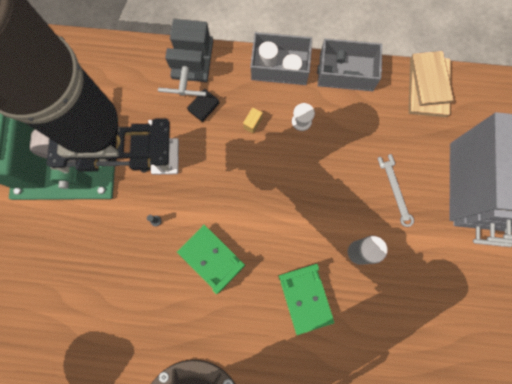

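Run:
```python
from h import *
p=np.load('pics/wrist18.npy',allow_pickle=True).item()
im=p['image'][45:160,195:315]
cv2.imwrite('pics/w18z.png',cv2.resize(im,None,fx=5,fy=5,interpolation=cv2.INTER_CUBIC)[:,:,::-1])
big=cv2.resize(im,None,fx=5,fy=5,interpolation=cv2.INTER_CUBIC)
overlay(p,standing(.59273,.18541,1.69318),big,np.array([195,45]),5)
n=np.array([-.1236,.9923]);x=np.array([.9923,.1236])
for k in(-1,1): cyl(p,np.array([.5911,.195])+n*.011+x*.03*k,.011,0,.032,big,np.array([195,45]),5)
cv2.imwrite('pics/w18o.png',big[:,:,::-1])
```

```text
(no output)
```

View pics/w18o.png

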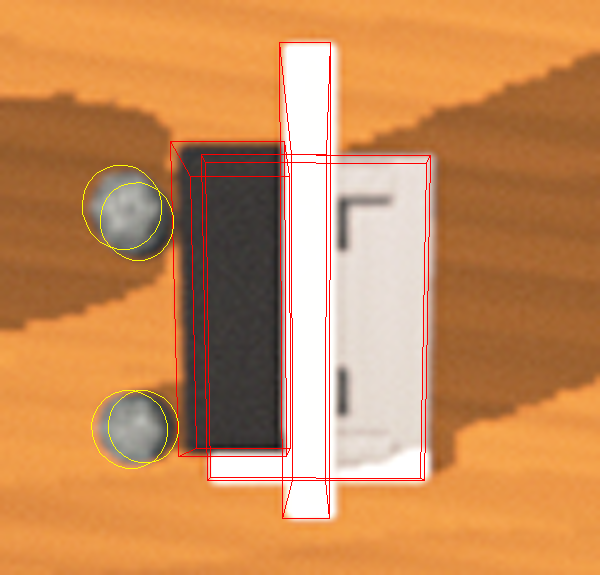

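View pics/w18z.png

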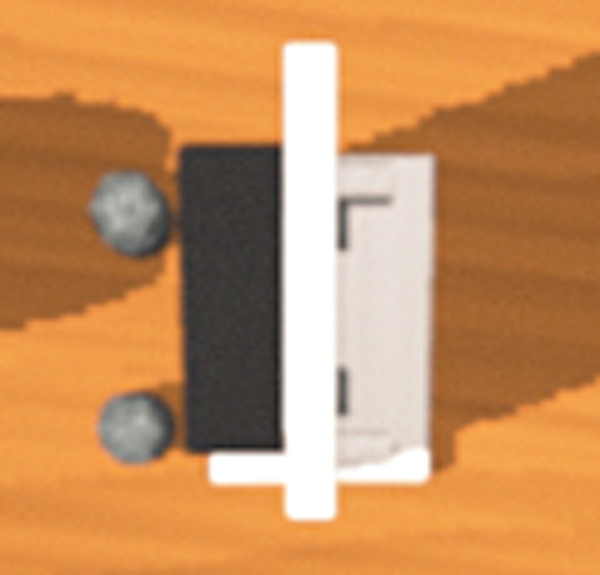

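Emit:
carry_out(
  moves="0.05 0.03 0 0 0 0 0;0.05 0.07 0 0 0 0 0;0.05 0.09 0 0.02 0 0 0;0.05 0.09 0 0.05 0 0 0;0.05 0.09 0 0.09 0 0 0;0.05 0.09 0 0.13 0 0 0;0.05 0.09 0 0.155 0 0 0;0.05 0.09 0 0.16 0 0 0;0.05 0.09 0 0.16 0 0 0;0 0.09 0 0.16 0 0 0;0 0.09 0 0.16 0 0 0;0 0.09 0 0.16 0 0 0;0 0.09 0 0.16 0 0 0;0 0.09 0 0.16 0 0 0;0 0.09 0 0.16 0 0 0;0 0.09 0 0.16 0 0 0",
)

```text
clock: 20.05
tool_pos: [0.5991, 0.1534, 0.2875]
orientation: [-180.0, -0.0, 7.1]
force: [0.4, 0.1, 2.0]
opening: 0.0099
```

Run:
```python
from h import *
P,R=pose();o=ctrl.get_obs();print(P,o['orientation'],o['force'],o['opening'])
h=97.1; n=np.array([np.cos(np.radians(h)),np.sin(np.radians(h)),0]); F=P+n*.031
print(F,(np.array([.5911,.195,0])-F)@n)
```

```text
[0.59906404 0.15338036 0.28752672] [-1.79981298e+02 -3.92455611e-02  7.12432924e+00] [0.43276969 0.1073056  2.04086279] 0.009865813348928543
[0.5952324  0.18414265 0.28752672] 0.011284861873083758
```

Emit:
carry_out(
  moves="0 0 -0.003 0 0 0 0;0 0 -0.006 0 0 0 0;0 0 -0.008 0 0 0 0;0 0 -0.008 0 0 0 0",
)

```text
clock: 20.45
tool_pos: [0.5978, 0.1612, 0.2875]
orientation: [180.0, 0.0, 7.1]
force: [-1.7, -3.7, 4.5]
opening: 0.01
```

Emit:
carry_out(
  moves="0 0 -0.001 0 0 0 0;0 0 -0.001 0 0 0 0",
)

```text
clock: 20.65
tool_pos: [0.5977, 0.1618, 0.2876]
orientation: [180.0, 0.0, 7.1]
force: [-0.7, -4.7, 5.7]
opening: 0.0096
```

Emit:
carry_out(
  moves="0 0 -0.001 0 0 0 0;0 0 -0.001 0 0 0 0",
)

```text
clock: 20.85
tool_pos: [0.5976, 0.1629, 0.2876]
orientation: [180.0, 0.0, 7.1]
force: [-1.9, -4.0, 5.4]
opening: 0.0101
```

Emit:
carry_out(
  moves="0 0 -0.001 0 0 0 0;0 0 -0.001 0 0 0 0",
)

```text
clock: 21.05
tool_pos: [0.5975, 0.1639, 0.2876]
orientation: [180.0, 0.0, 7.1]
force: [-1.3, -3.7, 5.6]
opening: 0.0096
```

Emit:
carry_out(
  moves="0 0 -0.001 0 0 0 0;0 0 -0.001 0 0 0 0",
)

```text
clock: 21.25
tool_pos: [0.5974, 0.1647, 0.2876]
orientation: [180.0, 0.0, 7.1]
force: [-1.0, -4.6, 6.2]
opening: 0.0098
```

Emit:
carry_out(
  moves="0 0 -0.001 0 0 0 0;0 0 -0.001 0 0 0 0",
)

```text
clock: 21.45
tool_pos: [0.5973, 0.1653, 0.2877]
orientation: [179.9, 0.0, 7.1]
force: [-0.2, -8.3, 5.7]
opening: 0.0095
```

Emit:
carry_out(
  moves="0 0 -0.001 0 0 0 0;0 0 -0.001 0 0 0 0",
)

```text
clock: 21.65
tool_pos: [0.5972, 0.166, 0.2878]
orientation: [179.9, 0.0, 7.1]
force: [-0.3, -9.5, 6.4]
opening: 0.0098
```

Emit:
carry_out(
  moves="0 0 -0.001 0 0 0 0;0 0 -0.001 0 0 0 0;0 0 -0.001 0 0 0 0",
)

```text
clock: 21.95
tool_pos: [0.5972, 0.1667, 0.2879]
orientation: [179.8, 0.0, 7.1]
force: [0.6, -10.4, 7.8]
opening: 0.0102
```

Run:
```python
from h import *
P,R=pose();o=ctrl.get_obs();print(P,o['orientation'],o['force'],o['moment'])
h=97.1; n=np.array([np.cos(np.radians(h)),np.sin(np.radians(h)),0]); F=P+n*.031
check('k19',[.5911,.195],97.1,F[:2],97.1,0)
```

```text
[0.59715593 0.16670108 0.28788141] [1.79847187e+02 4.61483653e-02 7.11640816e+00] [  0.55190199 -10.40794388   7.82094035] [-4.56491395  0.10793784 -0.0748867 ]
```

View pics/k19_scene.png

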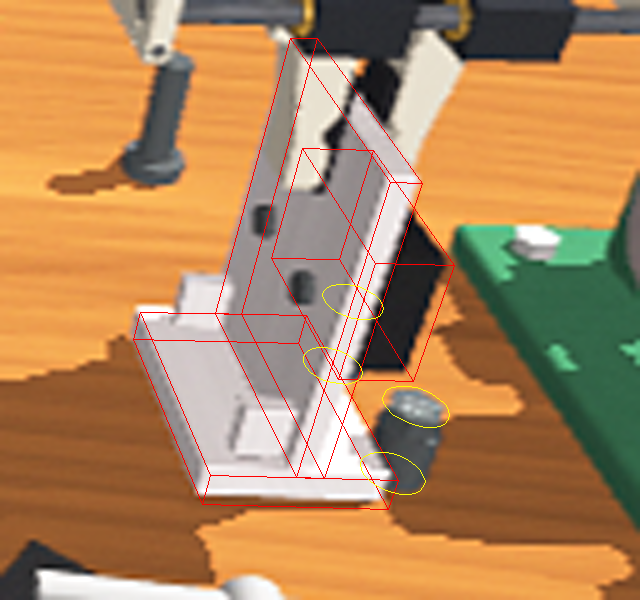

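View pics/k19_wrist.png

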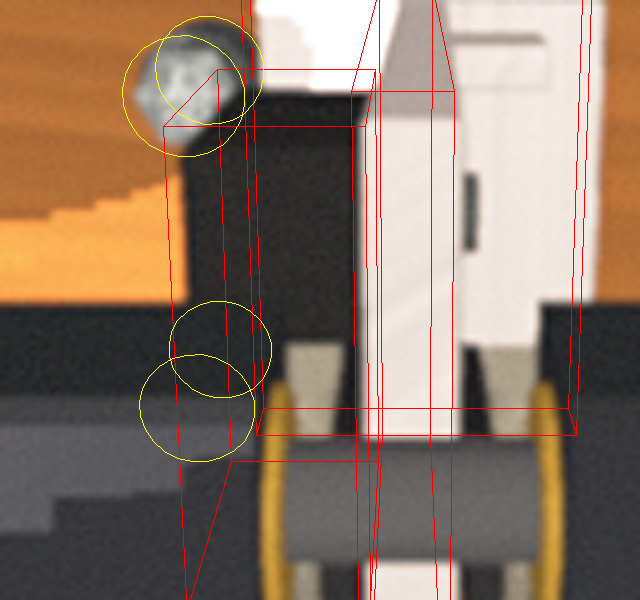

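Emit:
carry_out(
  moves="0.05 0 0.001 0 0 0 0;0.05 0 0.001 0 0 0 0;0.05 0 0.001 0 0 0 0;0.05 0 0.001 0 0 0 0;0.05 0 0.001 0 0 0 0;0.05 0 0.001 -0.04 0 0 0;0.05 0 0.001 -0.08 0 0 0;0.05 -0.03 0 -0.12 0 0 0;0.05 -0.07 0 -0.15 0 0 0;0.05 -0.09 0 -0.16 0 0 0;0.05 -0.09 0 -0.16 0 0 0;0.05 -0.09 0 -0.16 0 0 0",
)

```text
clock: 23.3
tool_pos: [0.5074, 0.1571, 0.4479]
orientation: [-179.9, -0.1, 7.2]
force: [-0.1, 0.7, -0.2]
opening: 0.0498
```

Run:
```python
from h import *
for n in ['scene','wrist']:
    p=ctrl.snapshot(n); save(p,n+'20')
    k,m=getmask(p,[.597,.16,.06]); print(n,k,m.sum())
    r=fit([(p,m)],standing,[.591,.195,np.radians(97)]); print(r,np.degrees(r[0][2]))
    if n=='wrist': c0,c1,r0,r1=195,315,45,160
    else: u,v=proj(p,[.59,.18,.05]).astype(int); c0,c1,r0,r1=u-60,u+60,v-50,v+65
    big=cv2.resize(p['image'][r0:r1,c0:c1],None,fx=5,fy=5,interpolation=cv2.INTER_CUBIC)
    cv2.imwrite(f'pics/k20_{n}.png',big[:,:,::-1])
P,R=pose();print(P)
```

```text
scene 4.070509973632841 3201.0
(array([0.59016106, 0.19420076, 1.64080024]), np.float64(0.05691580846905708)) 94.01092904562046
wrist 4.7244978604580234 3489.0
(array([0.59099649, 0.19510349, 1.68829104]), np.float64(0.028106190264225006)) 96.7319512834922
[0.50830552 0.15718369 0.44611224]
```

View pics/k20_wrist.png

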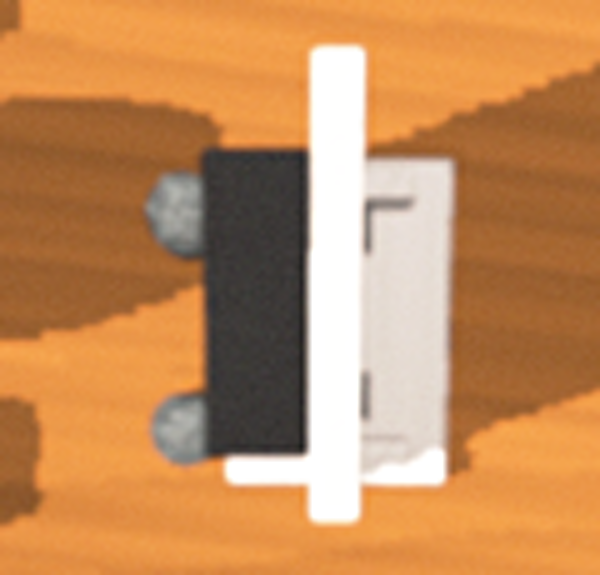

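View pics/k20_scene.png

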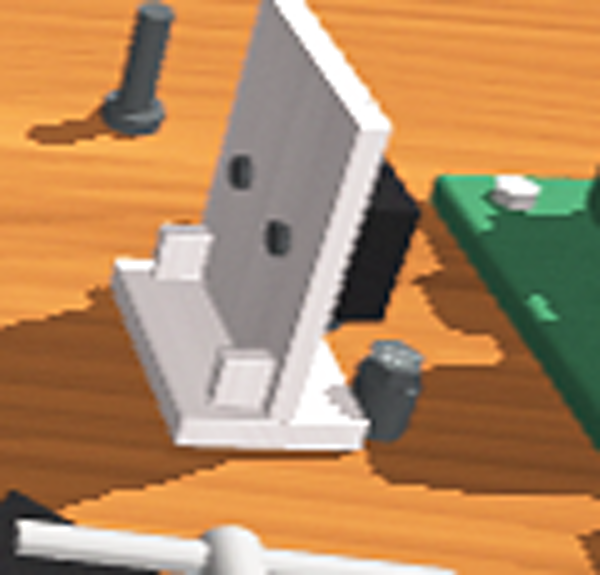

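```bash
cat >> h.py <<'E'
N=np.array([np.cos(np.radians(97)),np.sin(np.radians(97)),0])
def Rpush(t,n=N):
    s,c=np.sin(np.radians(t)),np.cos(np.radians(t)); z=-Z*c+n*s; x=-n*c-Z*s; return Ro.from_matrix(np.c_[x,np.cross(z,x),z])
E
python3 - <<'E'
from h import *
P,R=pose(); Rt=Rpush(20)
B=np.array([.591,.195,0])-N*.066
C=B-N*.035; C[2]=.01
Pt=C-Rt.apply([-.0095,0,.178]); print(B,Pt)
P1=Pt+[0,0,.16]; print(rel(P1,Rt,P,R)); print('down',Rt.inv().apply([0,0,-.16]),'fwd per mm',Rt.inv().apply(N))
E
```

```text
[0.59904338 0.12949195 0.        ] [0.6118161 0.0254665 0.1740161]
[ 0.0866  0.1434  0.1121  0.2759 -0.273   1.5547]
down [ 5.47232229e-02 -4.44089210e-18  1.50350819e-01] fwd per mm [-9.39692621e-01  3.46264374e-16  3.42020143e-01]
```

Emit:
carry_out(
  moves="0.04 0.02 0.04 0 0.028 -0.027 0.155;0.04 0.04 0.08 0 0.055 -0.055 0.311;0.04 0.06 0.12 0 0.083 -0.082 0.466;0.04 0.087 0.143 0 0.11 -0.109 0.622;0.04 0.087 0.143 0 0.138 -0.137 0.777;0.04 0.087 0.143 0 0.166 -0.164 0.933;0.04 0.087 0.143 0.02 0.193 -0.191 1.088;0.04 0.087 0.143 0.05 0.221 -0.218 1.244;0.04 0.087 0.143 0.08 0.248 -0.246 1.4;0.04 0.087 0.143 0.112 0.276 -0.273 1.555;0.04 0.087 0.143 0.112 0.276 -0.273 1.555;0.04 0.087 0.143 0.112 0.276 -0.273 1.555;0.04 0.087 0.143 0.112 0.276 -0.273 1.555;0.04 0.087 0.143 0.112 0.276 -0.273 1.555",
)

```text
clock: 24.9
tool_pos: [0.6123, 0.0259, 0.3356]
orientation: [-179.8, 20.0, -82.8]
force: [0.4, 0.1, -0.3]
opening: 0.0401
```

Run:
```python
from h import *
P,R=pose(); o=ctrl.get_obs(); print(P,o['orientation'],Rpush(20).as_euler('xyz',degrees=True),o['joint_pos'],o['force'])
Rt=Rpush(20)
B=np.array([.591,.195,0])-N*.066
C=B-N*.035; C[2]=.01
Pt=C-Rt.apply([-.0095,0,.178]); print(rel(Pt,Rt,P,R))
p=ctrl.snapshot('scene'); save(p,'s21')
```

```text
[0.6123097  0.0258976  0.33560081] [-179.81487487   20.02009281  -82.79899306] [180.  20. -83.] [ 12.7684401   18.94102093  -3.73978239 -21.75940371 -66.67746736
   2.99024607] [ 0.35899688  0.10019264 -0.32161824]
[ 0.0557  0.001   0.1517 -0.002   0.0004  0.0033]
```

View pics/s21.png

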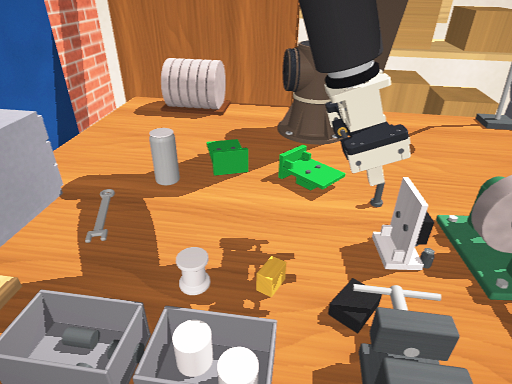

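Emit:
carry_out(
  moves="0.04 0.014 0 0.04 0 0 0;0.04 0.03 0 0.08 0 0 0;0.04 0.044 0 0.12 0 0 0;0.04 0.055 0.001 0.145 0 0 0.003;0.04 0.055 0.001 0.15 0 0 0.003;0.04 0.055 0.001 0.15 0 0 0.003;0.04 0.055 0.001 0.15 0 0 0.003",
)

```text
clock: 25.65
tool_pos: [0.6121, 0.0259, 0.1774]
orientation: [-179.8, 20.0, -83.0]
force: [-0.2, 0.3, 0.4]
opening: 0.0402
```

Run:
```python
from h import *
P,R=pose(); o=ctrl.get_obs(); C=P+R.apply([-.0095,0,.178]); L=P+R.apply([.0095,0,.178])
B=np.array([.591,.195,0])-N*.066
print(P,C,L,'gap',(B-C)@N,'lat',(C-B)@np.array([N[1],-N[0],0]),o['force'])
p=ctrl.snapshot('scene'); u,v=proj(p,[.59,.12,.05]).astype(int)
cv2.imwrite('pics/s22.png',cv2.resize(p['image'][v-60:v+60,u-64:u+64],None,fx=5,fy=5)[:,:,::-1])
```

```text
[0.61211554 0.02591944 0.17742169] [0.60431644 0.09542065 0.01346131] [0.60648719 0.07770404 0.00694903] gap 0.03445997119358448 lat 0.001081514238008876 [-0.23583181  0.33461903  0.36279001]
```

View pics/s22.png

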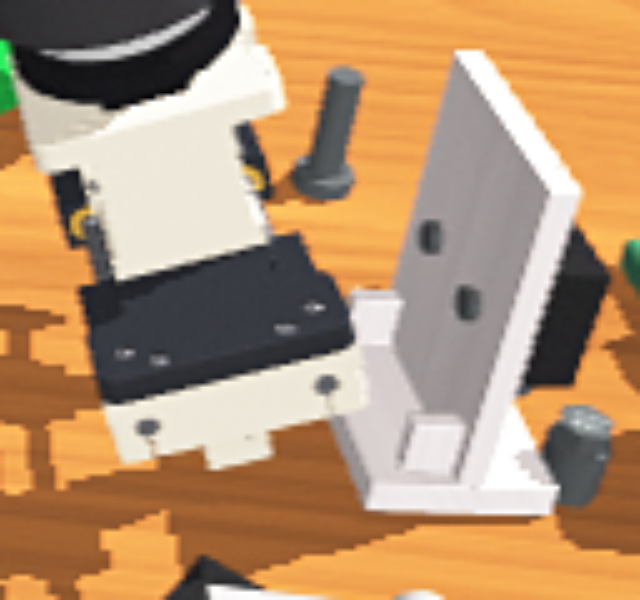

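Emit:
carry_out(
  moves="0.04 0.0015 0 0.0042 0 0 0;0.04 -0.008 0 0.0076 0 0 0;0.04 -0.0175 0 0.011 0 0 0;0.04 -0.025 0 0.0138 0 0 0;0.04 -0.0267 0 0.0145 0 0 0;0.04 -0.0267 0 0.0145 0 0 0",
)

```text
clock: 26.3
tool_pos: [0.6075, 0.0562, 0.1711]
orientation: [-179.9, 20.1, -83.1]
force: [-0.4, -0.4, 0.4]
opening: 0.04
```

Run:
```python
from h import *
P,R=pose(); o=ctrl.get_obs(); C=P+R.apply([-.0095,0,.178]); L=P+R.apply([.0095,0,.178])
B=np.array([.591,.195,0])-N*.066
print(P,C,L,'gap',(B-C)@N,'lat',(C-B)@np.array([N[1],-N[0],0]),o['force'])
```

```text
[0.60747475 0.05616868 0.17109344] [0.59919747 0.12563976 0.00714374] [0.60134862 0.10792189 0.00062841] gap 0.003842255023324196 lat -0.0003165231105122455 [-0.36730454 -0.41408491  0.44123588]
```

Emit:
carry_out(
  moves="0.04 -0.0007 0 -0.0019 0 0 0;0.04 -0.0016 0 -0.0016 0 0 0;0.04 -0.0026 0 -0.0012 0 0 0;0.04 -0.0035 0 -0.0009 0 0 0;0.04 -0.0035 0 -0.0009 0 0 0",
)

```text
clock: 26.8
tool_pos: [0.6072, 0.0584, 0.173]
orientation: [-180.0, 20.1, -83.2]
force: [0.7, -0.0, 0.4]
opening: 0.0401
```

Emit:
carry_out(
  moves="0.04 -0.0009 0 0.0003 0 0 0;0.04 -0.0009 0 0.0003 0 0 0",
)

```text
clock: 27.0
tool_pos: [0.6071, 0.0594, 0.173]
orientation: [-180.0, 20.1, -83.1]
force: [-0.1, 0.1, -0.0]
opening: 0.0403
```

Emit:
carry_out(
  moves="0.04 -0.0009 0 0.0003 0 0 0;0.04 -0.0009 0 0.0003 0 0 0",
)

```text
clock: 27.2
tool_pos: [0.607, 0.0599, 0.1731]
orientation: [-180.0, 20.0, -83.1]
force: [1.1, -3.9, -0.5]
opening: 0.0398
```

Contact. I'll press on gently.

Emit:
carry_out(
  moves="0.04 -0.0009 0 0.0003 0 0 0;0.04 -0.0009 0 0.0003 0 0 0",
)

```text
clock: 27.4
tool_pos: [0.6069, 0.0602, 0.1731]
orientation: [-180.0, 20.0, -83.1]
force: [0.2, -6.5, 1.0]
opening: 0.04
```

Emit:
carry_out(
  moves="0.04 -0.0009 0 0.0003 0 0 0;0.04 -0.0009 0 0.0003 0 0 0",
)

```text
clock: 27.6
tool_pos: [0.6069, 0.0606, 0.1732]
orientation: [-180.0, 19.9, -83.1]
force: [-0.9, -9.8, 1.5]
opening: 0.0397
```

Emit:
carry_out(
  moves="0.04 -0.0009 0 0.0003 0 0 0;0.04 -0.0009 0 0.0003 0 0 0",
)

```text
clock: 27.8
tool_pos: [0.6068, 0.0609, 0.1733]
orientation: [-180.0, 19.9, -83.1]
force: [0.5, -13.4, 1.1]
opening: 0.0397
```

Emit:
carry_out(
  moves="0.04 -0.0009 0 0.0003 0 0 0;0.04 -0.0009 0 0.0003 0 0 0;0.04 -0.0009 0 0.0003 0 0 0",
)

```text
clock: 28.1
tool_pos: [0.6067, 0.0611, 0.1733]
orientation: [-180.0, 19.8, -83.2]
force: [-0.6, -16.6, 2.2]
opening: 0.04
```

Emit:
carry_out(
  moves="0.04 0.003 0 -0.001 0 0 0;0.04 0.01 0 -0.004 0 0 0;0.04 0.025 0 -0.009 0 0 0;0.04 0.047 0 -0.017 0 0 0;0.04 0.047 0 -0.017 0 0 0;0.04 0.035 0 -0.05 0 0 0;0.04 0.02 0 -0.09 0 0 0;0.04 0 0 -0.14 0 0 0;0.04 -0.02 0 -0.2 0 0 0;0.04 -0.02 0 -0.2 0 0 0;0.04 -0.02 0 -0.2 0 0 0",
)

```text
clock: 29.2
tool_pos: [0.6129, 0.0143, 0.3723]
orientation: [-179.5, 20.1, -83.0]
force: [-0.4, 0.5, 0.2]
opening: 0.0403
```

Run:
```python
from h import *
o=ctrl.get_obs();print(o['tool_pos'],o['force'])
for n in ['scene','wrist','top']:
    p=ctrl.snapshot(n); save(p,n+'23')
    k,m=getmask(p,[.597,.16,.06]); print(n,k,m.sum())
    r=fit([(p,m)],standing,[.591,.195,np.radians(97)]); print(r,np.degrees(r[0][2]))
    for l in('front','stop'): 
        for d in ctrl.mark_of(p,l)[:3]: print(l,d['confidence'],at_z(p,d['at'],0)[:2])
```

```text
[0.61290928 0.01433806 0.3723499 ] [-0.35439792  0.49895113  0.1867551 ]
scene 4.2459250342867705 3334.0
(array([0.59036833, 0.19483756, 1.67452163]), np.float64(0.042441513389348984)) 95.94302235097663
front 0.98 [0.5867128  0.19513785]
front 0.98 [ 0.30563108 -0.06407942]
front 0.67 [ 0.32772062 -0.20065686]
stop 0.88 [0.59559028 0.1927523 ]
wrist 7.171548310774547 4945.0
(array([0.59096678, 0.19478602, 1.69956575]), np.float64(0.5482178926467896)) 97.37794441328222
top 4.01989201960755 1242.0
(array([0.59567283, 0.19738339, 1.66786156]), np.float64(0.24149556457996368)) 95.5614283015186
front 0.96 [ 0.30286322 -0.06252626]
front 0.91 [ 0.35875507 -0.21014128]
front 0.72 [0.59452011 0.19828094]
stop 0.9 [0.5831366  0.19275511]
```

View pics/top23.png

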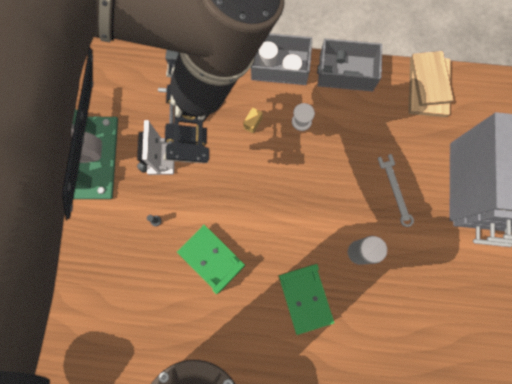

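View pics/wrist23.png

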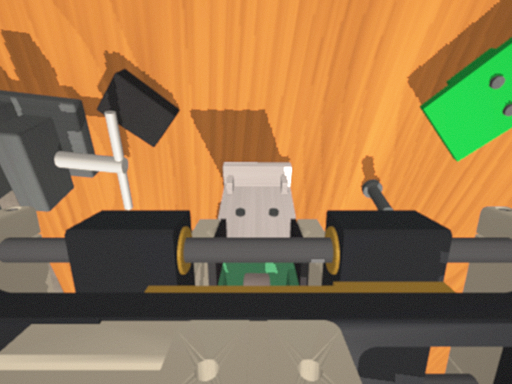

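View pics/scene23.png

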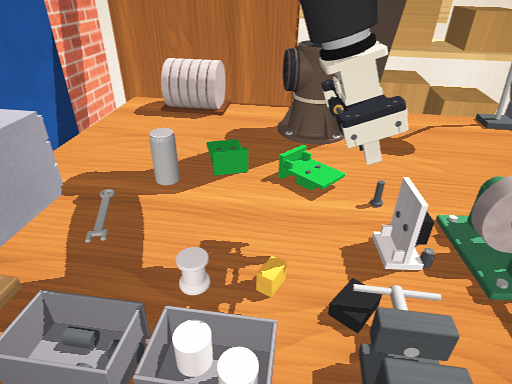

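Emit:
carry_out(
  moves="0.04 0.045 0 -0.02 0 0 0;0.04 0.09 0 -0.04 0 0 0;0.04 0.135 0 -0.06 0 0 0;0.04 0.18 0 -0.08 0 0 0;0.04 0.225 0 -0.1 0 0 0;0.04 0.27 0 -0.12 0 0 0;0.04 0.31 0 -0.14 0 0 0;0.04 0.31 0 -0.14 0 0 0;0.04 0.31 0 -0.14 0 0 0",
)

```text
clock: 30.7
tool_pos: [0.6525, -0.3237, 0.3921]
orientation: [180.0, 20.1, -83.3]
force: [0.0, 0.6, -0.1]
opening: 0.04
```

Run:
```python
from h import *
o=ctrl.get_obs();print(o['clock'],o['tool_pos'],o['force'])
for n in ['scene','top']:
    p=ctrl.snapshot(n)
    k,m=getmask(p,[.597,.16,.06]); print(n,k,m.sum())
    r=fit([(p,m)],standing,[.591,.195,np.radians(97)]); print(r,np.degrees(r[0][2]))
check('k24',[.5911,.195],97.1,[.5911,.195],97.1,0,('scene','top'))
p=ctrl.snapshot('top');save(p,'top24')
for l,z in [('setting_block',0),('roller',0),('pad_blank',0),('spanner',0),('spare_bolt',0),('oil_can',0)]:
    for d in ctrl.mark_of(p,l)[:1]: print(l,np.round(d['at']),round(d['confidence'],2),np.round(at_z(p,d['at'],z),3))
```

```text
30.7 [ 0.65250421 -0.32366076  0.39209777] [ 0.03495893  0.60966161 -0.1006874 ]
scene 4.183898033650808 3320.0
(array([0.58962331, 0.19511156, 1.66961444]), np.float64(0.04373117536306381)) 95.66186070830902
top 66.67279498415962 7.0
(array([0.63323838, 0.11348416, 2.23252662]), np.float64(165.66964721679688)) 127.91435307283383
roller [156. 160.] 0.16 [0.599 0.165 0.   ]
pad_blank [109. 203.] 0.58 [0.741 0.072 0.   ]
spanner [188. 393.] 0.68 [ 0.575 -0.44   0.   ]
oil_can [252. 357.] 0.73 [ 0.405 -0.357  0.   ]
```

View pics/k24_top.png

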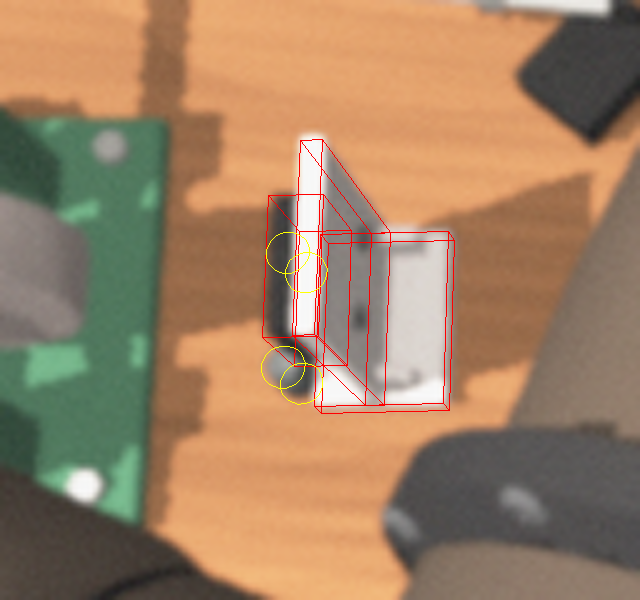

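View pics/k24_scene.png

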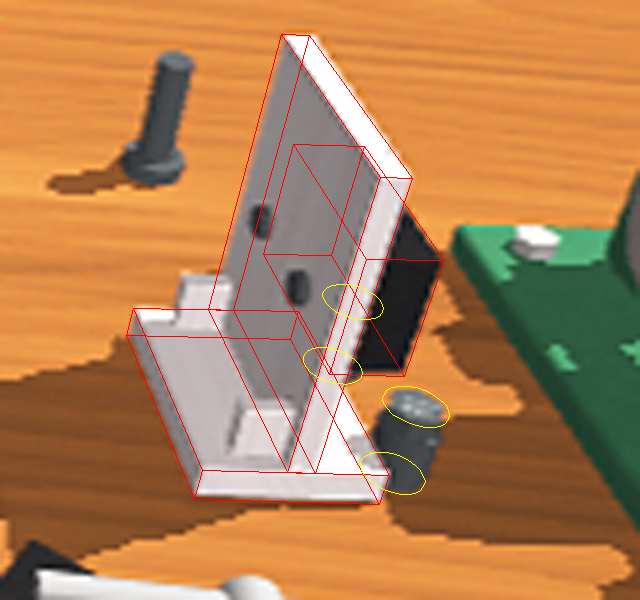

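```bash
python3 -c "
from plant import ctrl
o=ctrl.get_obs();print(o['clock'],o['force']);print(ctrl.close_job())"
```

```text
31.35 [-0.30621665 -0.64653536  0.67302786]
the job is handed in; nothing more can be done
None
```

The carrier stands on its base against both anchor bolts, with its pad facing the wheel. The job was handed in at about 31 s with the arm clear.

- **Tipping up:** I prised it up at the plate's top edge with the fingertips. It slid back about 4 mm on the way, then fell onto its base by itself.
- **Carrying and pressing:** I gripped the plate, carried it over and slid it on until the bolts were felt. Then I let go and pressed low on the back of the base with both fingers, to about 17 N, before backing off.
- **Highest wrist force:** about 17 N of the readings taken at the end of each move.

**Last checks**
- **Position:** after the first push the wrist camera put the front edge within about 1 mm of the stop, centred, heading 96.7° against the bolts' 97.1°. After the final press the scene camera agrees to about 1 to 2 mm, although its heading fit reads about 1.4° less (95.7°).
- **Failed or disagreeing:** the last silhouette fit in the top camera found nothing useful. By eye, the carrier there looks 1 to 1.5 mm to one side, within that camera's calibration error. The wrist camera's view after the final press was blocked by the gripper.
- **Other things:** the pad blank, spanner and oil can measure where they were at the start, within about 10 mm. In that last check the setting block and spare bolt were not found, and the roller only as a false hit. All three look undisturbed in the pictures, and nothing touched them.

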